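Clear the loading corner of the knob-sample tray

ROBOT

A 6-joint arm with a two-finger parallel gripper is mounted at the origin on the work surface. World frame = base frame: x ahead of the robot, y to its left, z up, the work surface at z = 0. Lengths are in m, angles in rad, forces in N, time in s.
With the tool pointing down it reaches from about 0.225 to 0.875 m from the base axis. Payload 3.4 kg.
Tool frame: the origin (TCP) lies midway between the tips of the shut fingers; the grasp point (between the pads) lies 19 mm behind it (r.tcp_to_grasp is the distance from the TCP to the grasp point, in m); z points along the fingers, y is the direction in which the jaws open and shut (so a half turn about z gives the same grasp; the last joint's range is limited). The gripper opens to 85 mm and grips with 20 to 120 N. Pads are 22 mm wide; open, the fingers measure 114 mm over their backs; the gripper's body (76 mm by 85 mm) begins 54 mm behind the grasp point. The pads swing forward as they close: fully open they stand 13 mm farther back than shut.
Start: joints at [-1.462, 0.276, 1.505, -0, 1.361, -0.121], TCP at [0.131, -0.56, 0.231] pointing down, gripper open.
Joint ranges: [-2.89, 2.89], [-0.75, 2.08], [0.22, 2.7], [-1.18, 4.32], [0.11, 2.71], [-2.7, 2.7]. Speed limits (rad/s): [2.57, 2.57, 3.14, 3.14, 3.14, 3.14].

INTERFACE

Orientations are given as a unit quaternion [x, y, z, w].
In Python, from cell import read_state, grab_frame, hand_in, cut_out, spot_point, r gives the robot as it stands.
- The arm moves only by the tool apply_moves, never from a script. Its argument "targets" is a list of rows, each a list of 7 numbers: the gripper command: -1 is shut, 1 is fully open, values between are in proportion, then the shift along the tool's x, y, z in mm, then the turn, a rotation vector about the tool's x, y, z in degrees. In form: [[fingers, tx, ty, tz, rx, ry, rz], ...]. A call has exactly 8 rows; each row is the pose to reach, as a shift and turn from the pose measured when the call began, along the tool's axes at that moment; what a row does not reach only later rows make up. A row lasts 1/12 s, in which the tool goes at most 41.7 mm and 7.16 degrees, less where a joint would pass 70% of its speed; a pose out of reach is approached as far as the arm can. A call with a gripper value outside its range is refused whole. The fingers move at their own pace and stop on an object; "squeeze" is the grip in N (left out, the last holds). Time passes only in rows, so rows that repeat a pose let the fingers close, or fill a call up. It gives the time, the measured TCP pose, the force and the opening at its end, in the units of the state.
- read_state(): the state, without advancing time (a new reading comes with each control period).
- grab_frame(name): name is "scene" or "top" or "wrist"; returns a dict with "color" (420x560x3 uint8, red, green, blue), "z_map" (420x560 float32, m along the optical axis (not along the pixel's ray), 0 where there is no reading), "intrinsics" (3x3 intrinsics, pixels), "distortion" ([k1, k2, p1, p2, k3] as OpenCV has them; the pictures are not rectified), "camera_from_world" (4x4, takes a point from world to camera coordinates). Camera axes: x right, y down, z forward; pixel columns grow to the right and rows downward; lengths in m; the calibration is good to about 2 mm. A picture is of the moment at which its call begins.
- hand_in(): hands the job in, once; it reports no verdict.
Trained networks look in the newest picture that a camera, given by its name, has taken for a name from the list of things; names that differ only in an ending like _2 or _b are one class to them, and where a whole thing is asked for, a point or a joint stands for the part that bears it (a point fixed in the world has none). Each returns a list of dicts, best first, with "confidence" (0 to 1); they miss things now and then, are a little off and sometimes report something else, mostly with a low value. They report only what shows in the picture. A call takes as long as a camera call.
- cut_out(query, camera): "mask" (420x560 bool, what is visible of it) and "position" ([column, row] in pixels, amid what is visible of it).
- spot_point(query, camera): "position" ([column, row] in pixels: a listed point, or the origin of a listed thing).
The state is a dict: "clock": time; "joint_positions": joint angles; "qvel": joint speeds; "joint_efforts": joint torques, N m; "position": TCP position; "ee_rot": TCP orientation; "contact_force": force on the tool from outside, world axes, zero at the start; "torque": the same for the moment, N m; "gripper_width": opening from 0.0 (shut) to 1.0 (fully open).
Only numpy, scipy, OpenCV 4.12 (cv2) and the standard library are available. Lean on these libraries where they do the work, as an engineer would, in place of code of your own. Each camera call takes 0.05 s, during which the arm holds its last target.

TASK

Clear the loading corner of the sample tray (the corner where the rim is cut away) by sliding: first slide the round-knob sample into the empty place and press it fully home against the metal fence ahead of it, then slide the square-knob sample straight out of the loading corner into the place just freed and press that home against the fence ahead of it too. Each time keep a steady push of about 12 N for a good half second once the tile has met the fence, never letting a tile bear on a fence or the rim with more than 20 N, which chips the glaze. Keep all samples flat in the tray, leave the bar-knob sample and the things standing around where they are, and finish with the gripper clear.

Things in the scene. Friction and masses are not known exactly. Their poses are not given: they have to be found in the camera images.
- tray: Fixed wooden sorting tray, 191 mm square, floor 8 mm above the table. Origin: middle of the four places, at table height; z up, x, y along the sides. No dividers: four tiles lie two by two, centres near x, y = +-36 mm. At the start the square sample is at the loading corner, round and bar samples each in one of the places beside it.
- rim: The tray's fixed wooden rim on the -x and -y sides: inner faces at -71.5 mm, 12 mm wide, top 24 mm above the table (2 mm below the tiles' tops). Same origin and axes as the tray.
- fence_x: Fence closing the tray's +x side: a fixed wooden rail (origin: middle of its inner face, 95.5 mm from the tray's origin) with a rigid aluminium jaw, 143 mm long, top 24 mm above the table, screwed down in front of it. The jaw's face lies anywhere from 71.5 to 81.5 mm from the tray's origin, set afresh each time and not measured, so a tile is home with its centre at x = 36.5 to 46.5 mm.
- fence_y: The like fence on the tray's +y side (its origin 95.5 mm from the tray's along y, its x axis pointing outwards along the tray's y), with its own unmeasured jaw setting: a tile is home with its centre at y = 36.5 to 46.5 mm.
- loading_corner (a point): Centre, at floor height, of the place at the tray's loading corner (-36, -36 mm in the tray's frame), where the rim is cut away for 26 mm along both sides.
- empty_place (a point): Centre, at floor height, of the place that is empty at the start, diagonally opposite the loading corner (+36, +36 mm in the tray's frame).
- round_sample: White glazed ceramic tile 70 x 70 x 18 mm with a brass cabinet knob at its centre, about 0.28 kg (+-20 %). Origin: centre of the underside (8 mm above the table in the tray); z up, x and y within 1 degree of the tray's at the start. Its knob is a plain upright cylinder, 26 mm across, from 18 to 44 mm above the origin.
- square_sample: White glazed ceramic tile 70 x 70 x 18 mm with a brass cabinet knob at its centre, about 0.28 kg (+-20 %). Origin: centre of the underside (8 mm above the table in the tray); z up, x and y within 1 degree of the tray's at the start. Its knob is a square upright post, 24 x 24 mm, sides parallel to the tile's, from 18 to 44 mm above the origin.
- bar_sample: White glazed ceramic tile 70 x 70 x 18 mm with a brass cabinet knob at its centre, about 0.28 kg (+-20 %). Origin: centre of the underside (8 mm above the table in the tray); z up, x and y within 1 degree of the tray's at the start. Its knob is a bridge-shaped bar pull 56 mm long (along its x) and 12 mm wide on two feet, top 44 mm above the origin. It is to stay where it is.
- vase: Bystander: white ceramic vase, 90 mm across, 140 mm tall, standing loose on the table. Origin: centre of its underside.
- cup: Bystander: terracotta cup, 80 mm across, 85 mm tall, standing loose. Origin: centre of its underside.
- carton: Bystander: closed cardboard carton 110 x 90 x 60 mm, loose. Origin: centre of its underside.

How it is judged:
By the outcome, as a careful person would: the job done as asked, in the order asked, and still so for the second after the job is handed in, with the robot touching nothing.
It also fails if it takes over 72 s, if anything falls off the work surface, if the arm or the gripper's body presses on something with over 40 N, if the wrist force passes 120 N, or if a joint passes its speed limit or range.

## Working session

There is one attempt and no reset: what is moved stays moved. The work goes in short steps, Python scripts to look and compute and a tool call to move; the robot and the scene stay as the last step left them, time stands still between calls to the robot, and variables do not carry over. Pictures are saved under pics/ and viewed, and the job is handed in when it is done.

Besides the shell and the picture viewer there is one more tool, called after "Request:" as a command line: name --pt "numbers of a row" for each row, then --argument value for the rest. apply_moves: Moves the arm, as the interface text tells. Its arguments: {"type":"object","properties":{"targets":{"type":"array"},"squeeze":{"type":"number"}},"required":["targets"]}

```bash
ls; mkdir -p pics
python3 - <<'E'
from cell import *
import cv2
print(read_state())
for n in ("scene","top","wrist"):
    f=grab_frame(n); cv2.imwrite(f"pics/a_{n}.png",f["color"][:,:,::-1])
    print(n,f["intrinsics"].tolist(),f["distortion"],f["camera_from_world"].round(4).tolist())
E
```

```text
pics
{'clock': 0.0, 'joint_positions': array([-1.46200724e+00,  2.76596770e-01,  1.50610691e+00, -1.48621363e-06,
        1.36065291e+00, -1.20976052e-01]), 'qvel': array([-4.77611682e-04, -1.43709447e-04,  2.92408815e-05, -1.20817523e-03,
        7.25004840e-04,  4.01648360e-04]), 'joint_efforts': array([ 8.86512589e-04, -4.16776371e+01, -2.45808917e+01, -5.01142824e-05,
        1.10864098e-02,  1.72839134e-05]), 'position': array([ 0.13090873, -0.55938821,  0.23044911]), 'ee_rot': array([ 9.93407848e-01,  1.14630143e-01,  4.64763831e-06, -8.81959932e-04]), 'contact_force': array([ 0.02500413,  0.66324208, -0.90196942]), 'torque': array([ 0.04629224, -0.00339234, -0.02187354]), 'gripper_width': 0.9981337048993183}
scene [[531.5297237939266, 0.0, 283.3567693062747], [0.0, 531.5297237939266, 204.64298877817072], [0.0, 0.0, 1.0]] [-0.2075048  0.         0.         0.         0.       ] [[-0.8572, 0.5146, 0.0203, 0.4313], [0.3426, 0.5992, -0.7236, -0.1429], [-0.3845, -0.6133, -0.69, 1.6245], [0.0, 0.0, 0.0, 1.0]]
top [[546.3904179045902, 0.0, 270.41357250281567], [0.0, 546.3904179045902, 210.69232581081764], [0.0, 0.0, 1.0]] [-0.22026314  0.          0.          0.          0.        ] [[-0.0289, -0.9995, 0.0146, 0.0076], [-0.9943, 0.0273, -0.1031, 0.5296], [0.1027, -0.0175, -0.9946, 1.2296], [0.0, 0.0, 0.0, 1.0]]
wrist [[296.4961951258122, 0.0, 277.32099161647614], [0.0, 296.4961951258122, 211.648630238046], [0.0, 0.0, 1.0]] [0.00288147 0.         0.         0.         0.        ] [[0.2283, -0.9736, -0.0029, -0.573], [-0.9399, -0.2212, 0.2602, -0.0349], [-0.254, -0.0567, -0.9655, 0.3791], [0.0, 0.0, 0.0, 1.0]]
```

View pics/a_scene.png

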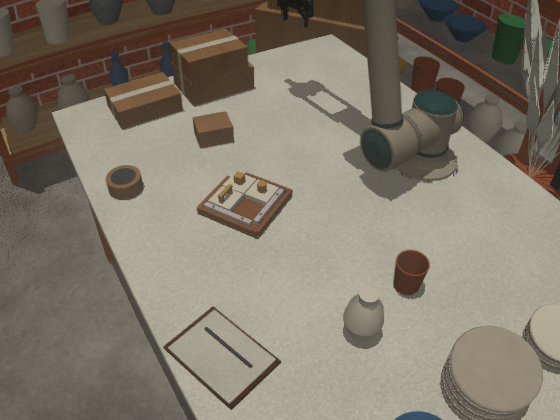

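View pics/a_top.png

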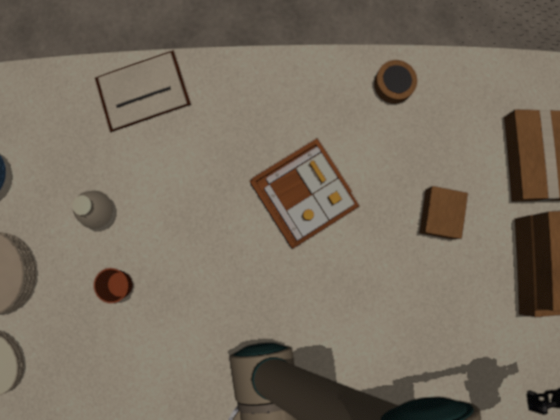

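View pics/a_wrist.png

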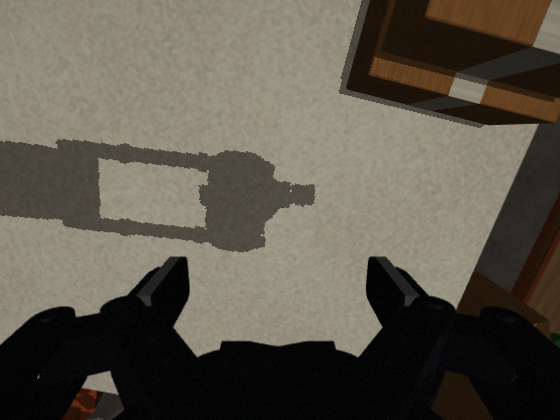

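```bash
cat > h.py <<'E'
import numpy as np, cv2
from cell import *
def ray(f,px,z):
    """pixel(s) -> world points on plane z"""
    K,D,T=f["intrinsics"],f["distortion"],f["camera_from_world"]
    px=np.asarray(px,float).reshape(-1,1,2)
    n=cv2.undistortPoints(px,K,D).reshape(-1,2)
    R,t=T[:3,:3],T[:3,3]; c=-R.T@t
    d=np.c_[n,np.ones(len(n))]@R
    s=(z-c[2])/d[:,2]
    return c+d*s[:,None]
def proj(f,P):
    T=f["camera_from_world"]
    return cv2.projectPoints(np.asarray(P,float).reshape(-1,1,3),cv2.Rodrigues(T[:3,:3])[0],T[:3,3],f["intrinsics"],f["distortion"])[0].reshape(-1,2)
E
python3 - <<'E'
from h import *
for cam in ("top","scene"):
    f=grab_frame(cam)
    np.savez(f"f_{cam}.npz",**f)
    for q,z in (("tray",0),("fence_x",0.024),("fence_y",.024),("loading_corner",.008),("empty_place",.008),("round_sample",.008),("square_sample",.008),("bar_sample",.008),("vase",0),("cup",0),("carton",0)):
        for o in spot_point(q,cam)[:2]:
            print(cam,q,round(o["confidence"],2),np.round(o["position"],1),ray(f,o["position"],z)[0].round(4))
    c=f["color"][:,:,::-1]
    if cam=="top": c=c[130:260,235:375]
    else: c=c[160:250,185:305]
    cv2.imwrite(f"pics/b_{cam}.png",cv2.resize(c,None,fx=4.5 if cam=="top" else 6,fy=4.5 if cam=="top" else 6,interpolation=cv2.INTER_CUBIC))
E
```

```text
top tray 0.84 [311.2 191.9] [ 0.5745 -0.1055  0.    ]
top fence_x 0.8 [287.4 161.2] [ 0.645  -0.0504  0.024 ]
top fence_x 0.7 [275.1 215.9] [ 0.5176 -0.0178  0.024 ]
top fence_y 0.8 [287.4 161.2] [ 0.645  -0.0504  0.024 ]
top fence_y 0.7 [275.1 215.9] [ 0.5176 -0.0178  0.024 ]
top loading_corner 0.7 [331.2 198. ] [ 0.5577 -0.1515  0.008 ]
top empty_place 0.85 [286.3 189.8] [ 0.5799 -0.0464  0.008 ]
top round_sample 0.84 [306.5 213.7] [ 0.5222 -0.0918  0.008 ]
top square_sample 0.9 [331.4 197.8] [ 0.5582 -0.152   0.008 ]
top bar_sample 0.74 [315.7 174.5] [ 0.6146 -0.117   0.008 ]
top vase 0.9 [ 99.4 210. ] [0.5453 0.4015 0.    ]
top cup 0.76 [118.2 283.3] [0.3701 0.3564 0.    ]
top cup 0.68 [333.1 199. ] [ 0.5562 -0.1569  0.    ]
top carton 0.78 [439.6 214.1] [ 0.513  -0.4158  0.    ]
scene tray 0.56 [242.7 198.1] [ 0.5659 -0.1154  0.    ]
scene fence_x 0.86 [272.6 213. ] [ 0.5357 -0.002   0.024 ]
scene fence_x 0.78 [225.2 220.8] [ 0.6573 -0.0382  0.024 ]
scene fence_y 0.86 [272.6 213. ] [ 0.5357 -0.002   0.024 ]
scene fence_y 0.78 [225.2 220.8] [ 0.6573 -0.0382  0.024 ]
scene loading_corner 0.76 [239.6 187.7] [ 0.5572 -0.1502  0.008 ]
scene empty_place 0.61 [249.5 211.7] [ 0.5788 -0.0511  0.008 ]
scene round_sample 0.85 [258.8 195.2] [ 0.5253 -0.096   0.008 ]
scene square_sample 0.79 [237.  186.1] [ 0.5604 -0.1598  0.008 ]
scene bar_sample 0.91 [226.1 198.5] [ 0.6102 -0.129   0.008 ]
scene vase 0.88 [359.7 330.4] [0.5428 0.3984 0.    ]
scene vase 0.41 [249.5 209.6] [ 0.5713 -0.0656  0.    ]
scene cup 0.68 [399.7 286.4] [0.3845 0.348  0.    ]
scene carton 0.95 [214.7 139.6] [ 0.5164 -0.4004  0.    ]
scene carton 0.48 [237.5 184.4] [ 0.552  -0.1738  0.    ]
```

View pics/b_top.png

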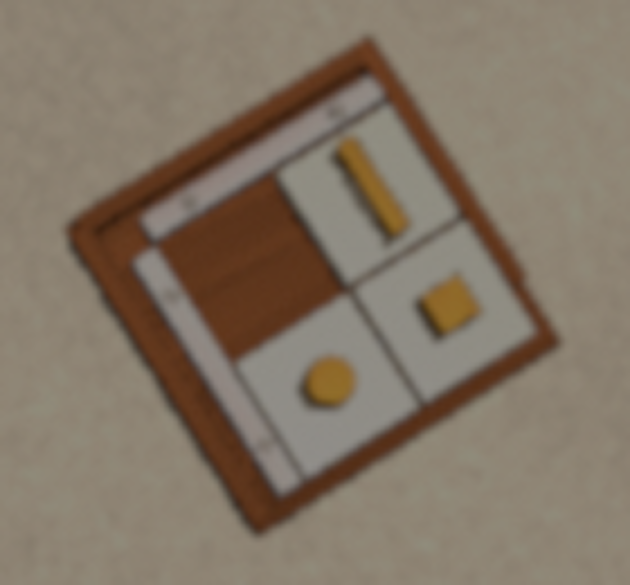

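View pics/b_scene.png

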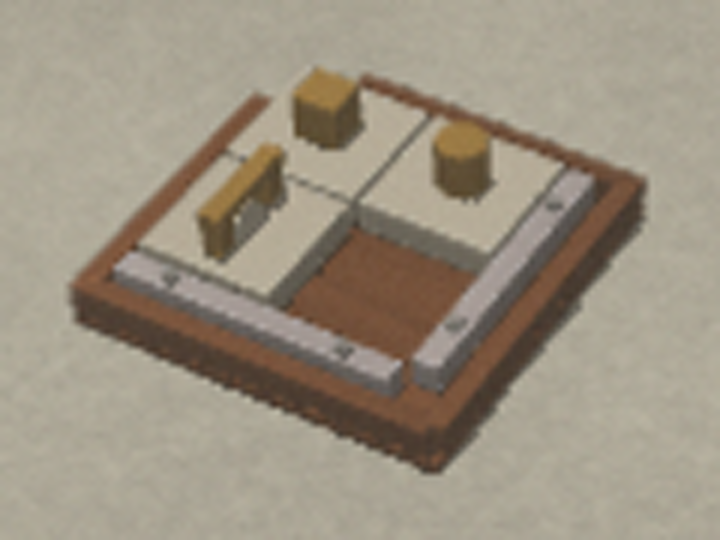

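Run:
```python
from h import *
f=dict(np.load("f_top.npz"))
p=np.array([[370,40],[70,230],[258,532],[557,342]])/4.5+[235,130]
W=ray(f,p,.024); W[3]=ray(f,p[3],.008)
print(W.round(4), (W[0]+W[2])[:2]/2,(W[1]+W[3])[:2]/2)
for a,b in((0,1),(1,2),(2,3),(3,0)):
    d=W[b]-W[a]; print(np.linalg.norm(d[:2]),np.degrees(np.arctan2(d[1],d[0])))
k=np.array([[330,382],[449,305],[372,188]])/4.5+[235,130]
print(ray(f,k,.052).round(4))
w=grab_frame("wrist");T=w["camera_from_world"];s=read_state()
from scipy.spatial.transform import Rotation as Ro
R=Ro.from_quat(s["ee_rot"]).as_matrix(); c=-T[:3,:3].T@T[:3,3]
print("cam in tool",R.T@(c-s["position"]),"axis",R.T@T[2,:3])
```

```text
[[ 0.6969 -0.1225  0.024 ]
 [ 0.6002  0.0367  0.024 ]
 [ 0.4421 -0.0552  0.024 ]
 [ 0.537  -0.2162  0.008 ]] [ 0.56945517 -0.08881506] [ 0.56863289 -0.08977018]
0.18620610005288044 121.26100322522038
0.1829111819773699 -149.85528185783062
0.18700093276883772 -59.473462799967464
0.1852944542233123 30.40013642260154
[[ 0.5152 -0.0922  0.052 ]
 [ 0.5526 -0.1539  0.052 ]
 [ 0.6133 -0.1172  0.052 ]]
cam in tool [ 0.06524726 -0.0007334  -0.14295862] axis [-0.26043749 -0.00102199  0.96549017]
```

Request:
apply_moves --pt "0.3 34 -20 3 0 0 -6.7" --pt "0.3 68 -40 6 0 0 -13.4" --pt "0.3 102 -60 9 0 0 -20.1" --pt "0.3 136 -80 12 0 0 -26.8" --pt "0.3 170 -100 15 0 0 -33.5" --pt "0.3 204 -120 18 0 0 -40.2" --pt "0.3 238 -140 21 0 0 -46.9" --pt "0.3 272 -160 24 0 0 -53.6" --squeeze 30

```text
clock: 2.07
position: [0.3605, -0.3407, 0.2074]
ee_rot: [0.833, 0.553, 0.0, 0.0]
contact_force: [-0.5, -0.6, -0.5]
gripper_width: 0.648
```

```bash
cat >> h.py <<'E'
from scipy.spatial.transform import Rotation as Ro
def rel(pos,yaw,s=None):
    """mm shift & rotvec deg in tool frame to reach world pos with tool x at yaw deg, pointing straight down"""
    s=s or read_state()
    R=Ro.from_quat(s["ee_rot"]); 
    a=np.radians(yaw)
    G=Ro.from_matrix(np.array([[np.cos(a),np.sin(a),0],[np.sin(a),-np.cos(a),0],[0,0,-1]]))
    return (R.inv().apply(np.asarray(pos)-s["position"])*1000).round(2),(R.inv()*G).as_rotvec(degrees=True).round(2)
def st():
    s=read_state();R=Ro.from_quat(s["ee_rot"]).as_matrix()
    print("t%.2f"%s["clock"],s["position"].round(4),"yaw",np.degrees(np.arctan2(R[1,0],R[0,0])).round(2),"z",R[:,2].round(4),"F",s["contact_force"].round(2),"w",round(s["gripper_width"],3))
    return s
E
python3 -c "
from h import *
st();print(rel([.589,-.123,.18],120.6))"
```

```text
t2.07 [ 0.3605 -0.3407  0.2074] yaw 67.08 z [ 5.e-04 -6.e-04 -1.e+00] F [-0.51 -0.56 -0.48] w 0.648
(array([289.5 , 125.7 ,  27.41]), array([ 3.000e-02,  4.000e-02, -5.352e+01]))
```

Request:
apply_moves --pt "0.3 36 16 3 0 0 -6.7" --pt "0.3 72 32 7 0 0 -13.4" --pt "0.3 109 47 10 0 0 -20.1" --pt "0.3 145 63 14 0 0 -26.8" --pt "0.3 181 79 17 0 0 -33.5" --pt "0.3 217 94 20 0 0 -40.2" --pt "0.3 253 110 24 0 0 -46.9" --pt "0.3 289.5 125.7 27.4 0 0 -53.5"

```text
clock: 2.73
position: [0.5902, -0.1214, 0.1799]
ee_rot: [0.493, 0.87, -0.0, 0.001]
contact_force: [0.2, -0.2, -0.2]
gripper_width: 0.653
```

Run:
```python
from h import *
f=grab_frame("wrist");np.savez("f_w1.npz",**f)
cv2.imwrite("pics/c_wrist.png",cv2.resize(f["color"][:,:,::-1],(800,600),interpolation=cv2.INTER_CUBIC))
s=st()
for n,p in (("ctr",[.569,-.089,.008]),("tcp",s["position"])): print(n,proj(f,p))
```

```text
t2.78 [ 0.5959 -0.1158  0.179 ] yaw 121.31 z [ 0.0068  0.005  -1.    ] F [ 5.89  1.52 -0.47] w 0.653
ctr [[275.95121771 159.33294351]]
tcp [[292.56068107 259.75043986]]
```

View pics/c_wrist.png

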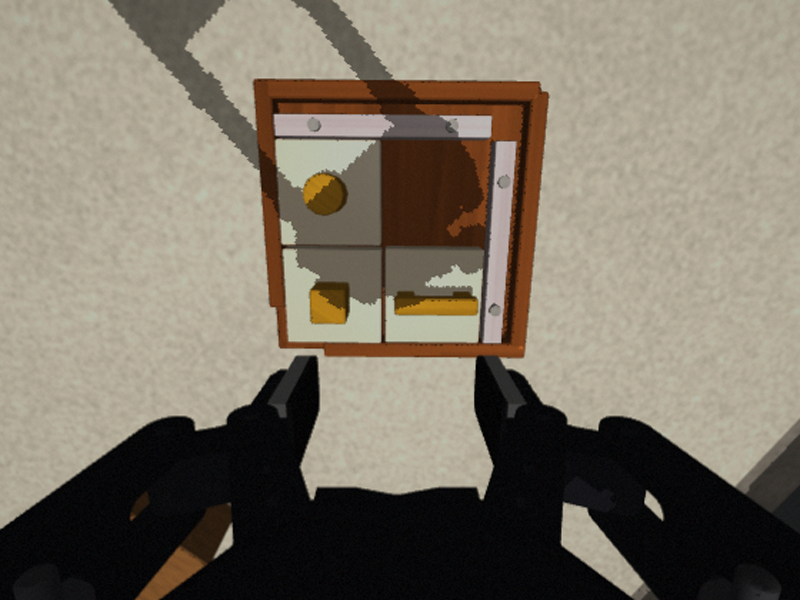

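Run:
```python
from h import *
f=grab_frame("wrist")
f=grab_frame("wrist");np.savez("f_w1.npz",**f)
s=st()
x0,y0,x1,y1=proj(f,[.569,-.089,.024])[0].round().astype(int).repeat(2)[[0,2,1,3]]
print(x0,y0)
cv2.imwrite("pics/d1.png",cv2.resize(f["color"][y0-105:y0+20,x0-110:x0+30,::-1],None,fx=5,fy=5,interpolation=cv2.INTER_CUBIC)) 
cv2.imwrite("pics/d2.png",cv2.resize(f["color"][y0-20:y0+95,x0-110:x0+30,::-1],None,fx=5,fy=5,interpolation=cv2.INTER_CUBIC)) 
cv2.imwrite("pics/d3.png",cv2.resize(f["color"][y0-20:y0+95,x0-30:x0+110,::-1],None,fx=5,fy=5,interpolation=cv2.INTER_CUBIC))
```

```text
t2.88 [ 0.5905 -0.1208  0.1792] yaw 120.79 z [-1.e-04 -2.e-04 -1.e+00] F [ 0.23 -0.18  0.9 ] w 0.649
272 162
```

View pics/d1.png

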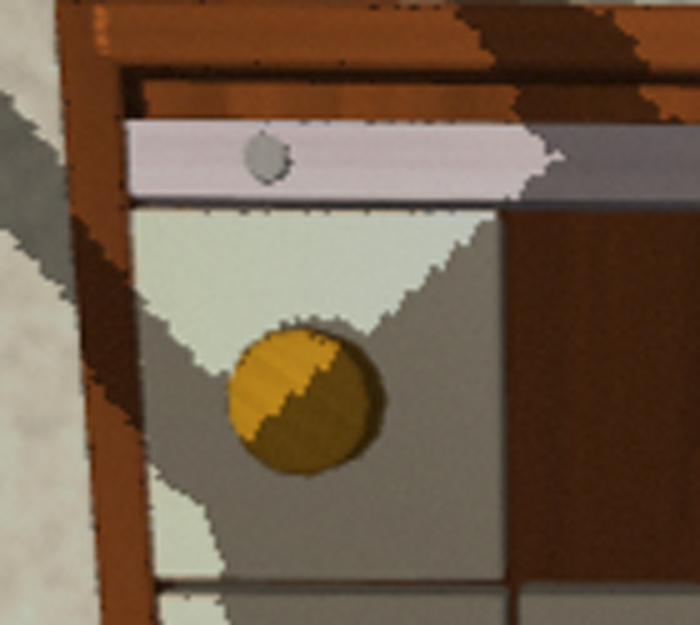

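View pics/d2.png

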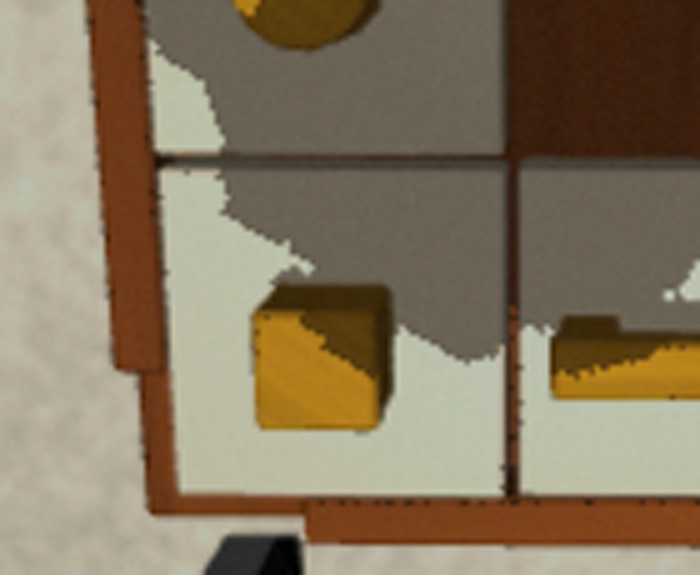

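View pics/d3.png

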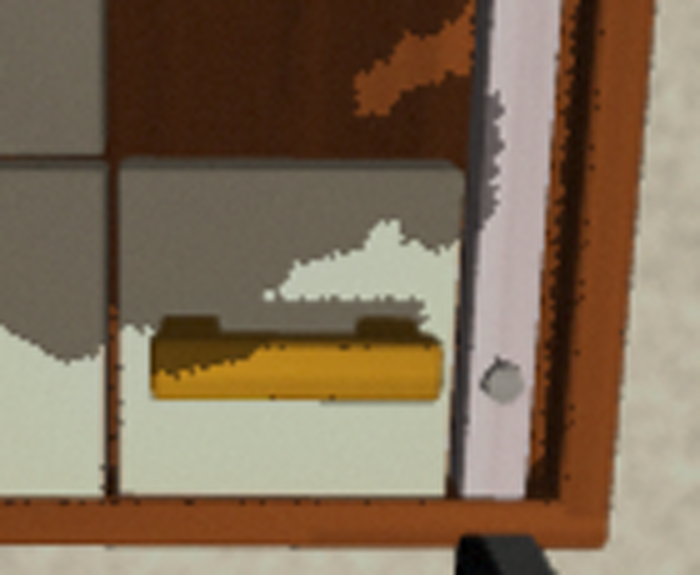

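Run:
```python
from h import *
f=dict(np.load("f_w1.npz"))
def P(l,o,z): return ray(f,(np.array(l,float)+.5)/5-.5+o,z)[:,:2]
A,B=[162,57],[162,142]; C=[242,142]
def ang(v): return np.degrees(np.arctan2(v[1],v[0])).round(2)
q={}
for n,l,o in (("round",[[135,209],[498,211],[157,578],[503,579]],A),("square",[[160,168],[504,170],[178,494],[503,494]],B),("bar",[[119,167],[463,170],[120,495],[447,495]],C)):
    w=P(l,o,.026); q[n]=w.mean(0)
    print(n,w.mean(0).round(4),"len",np.linalg.norm(w[1]-w[0]).round(4),np.linalg.norm(w[3]-w[2]).round(4),np.linalg.norm(w[0]-w[2]).round(4),np.linalg.norm(w[1]-w[3]).round(4),"ang",ang(w[1]-w[0]),ang(w[3]-w[2]),ang(w[0]-w[2]),ang(w[1]-w[3]))
print("knob r",P([[299,400]],A,.052),"knob s",P([[318,371]],B,.052),"bar",P([[297,370]],C,.052))
jy=P([[130,199],[500,206]],A,.024); jx=P([[490,0],[465,497]],C,.024)
print("jy",jy,ang(jy[1]-jy[0]),"jx",jx,ang(jx[0]-jx[1]))
t=np.array([np.cos(np.radians(30.6)),np.sin(np.radians(30.6))]); n=np.array([-t[1],t[0]])
c=(q["round"]+q["bar"])/2; print("ctr",c, (q["square"]-c)@np.c_[t,n])
for k in q: print(k,(q[k]-c)@np.c_[t,n])
print("jy y",(jy-c)@n,"jx x",(jx-c)@t)
rim=P([[128,270],[163,590]],A,.024); print((rim-c)@t)
rim=P([[165,590-425]],A,.024)
```

```text
round [ 0.5187 -0.0905] len 0.0679 0.069 0.0691 0.069 ang 30.75 30.82 120.17 121.02
square [ 0.5554 -0.1526] len 0.0687 0.0689 0.0693 0.069 ang 30.65 30.92 119.96 120.08
bar [ 0.6174 -0.1155] len 0.0689 0.0695 0.0698 0.0693 ang 30.47 30.92 120.58 121.05
knob r [[ 0.51837778 -0.09018892]] knob s [[ 0.55581284 -0.15242391]] bar [[ 0.61723058 -0.11537629]]
jy [[ 0.46974617 -0.07715151]
 [ 0.52999772 -0.04231895]] 30.03 jx [[ 0.61569541 -0.0377345 ]
 [ 0.66930636 -0.12634143]] 121.18
ctr [ 0.56804395 -0.10298646] [-0.03618961 -0.0362743 ]
round [-0.03612522  0.03589873]
square [-0.03618961 -0.0362743 ]
bar [ 0.03612522 -0.03589873]
jy y [0.07227487 0.07158618] jx x [0.07423156 0.07527217]
[-0.07275052 -0.07012557]
```

```bash
python3 -c "
from h import *
st();print(rel([.5194,-.0898,.075],120.7))"
```

```text
t2.88 [ 0.5905 -0.1208  0.1792] yaw 120.79 z [-1.e-04 -2.e-04 -1.e+00] F [ 0.23 -0.18  0.9 ] w 0.649
(array([ 63.05, -45.15, 104.22]), array([-0.01,  0.01,  0.09]))
```

Request:
apply_moves --pt "0.3 14 -10 23 0 0 0" --pt "0.3 28 -20 46 0 0 0" --pt "0.3 42 -30 69 0 0 0" --pt "0.3 54 -39 90 0 0 0.1" --pt "0.3 60 -43 99 0 0 0.1" --pt "0.3 63 -45.2 104.2 0 0 0.1" --pt "0.3 63 -45.2 104.2 0 0 0.1" --pt "0.3 63 -45.2 104.2 0 0 0.1"

```text
clock: 3.55
position: [0.52, -0.0909, 0.0758]
ee_rot: [0.495, 0.869, -0.0, 0.001]
contact_force: [-0.0, -0.0, 1.1]
gripper_width: 0.65
```

Run:
```python
from h import *
f=grab_frame("wrist");np.savez("f_w2.npz",**f)
s=st()
cv2.imwrite("pics/e.png",cv2.resize(f["color"][60:400,120:440,::-1],None,fx=1.75,fy=1.75,interpolation=cv2.INTER_CUBIC))
```

```text
t3.60 [ 0.5208 -0.091   0.0761] yaw 120.63 z [ 0.0028 -0.0013 -1.    ] F [ 1.55 -0.95 -0.77] w 0.65
```

View pics/e.png

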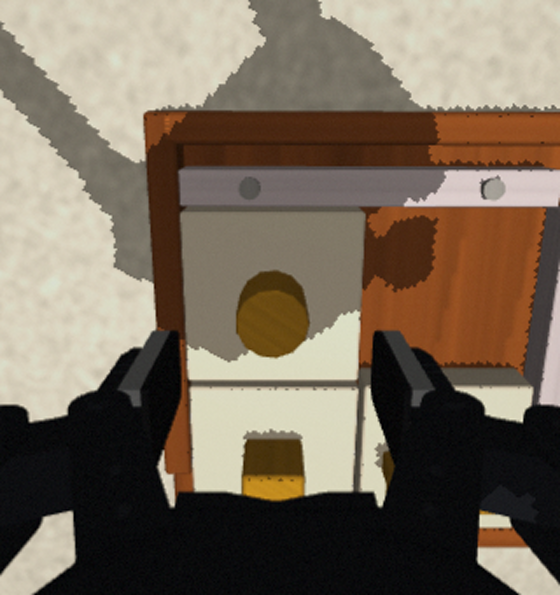

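```bash
python3 -c "
from h import *
f=grab_frame('wrist')
st();print(rel([.5194,-.0898,.030],120.7))
k=(np.array([272,313])+.5)/1.75-.5+[120,60]
print(ray(dict(np.load('f_w2.npz')),k,.052))"
```

```text
t3.65 [ 0.521  -0.0909  0.0762] yaw 120.65 z [ 0.0031 -0.0014 -1.    ] F [0.19 0.77 0.76] w 0.651
(array([ 1.9 , -0.88, 46.23]), array([ 0.11,  0.16, -0.05]))
[[ 0.51610201 -0.08715729  0.052     ]]
```

Request:
apply_moves --pt "0.3 1 -1 5 0 0.1 0" --pt "0.3 2 -1.3 15 0 0.2 0" --pt "0.3 2.5 -1.3 23 0 0.2 0" --pt "0.3 2.5 -1.3 28 0 0.2 0" --pt "0.3 2.5 -1.3 31 0 0.2 0" --pt "0.3 2.5 -1.3 31 0 0.2 0" --pt "0.3 2.5 -1.3 31 0 0.2 0" --pt "0.3 2.5 -1.3 31 0 0.2 0"

```text
clock: 4.32
position: [0.519, -0.0895, 0.0453]
ee_rot: [0.495, 0.869, 0.001, 0.0]
contact_force: [-0.3, -0.8, 0.5]
gripper_width: 0.649
```

```bash
python3 -c "
from h import *
st();print(rel([.5189,-.0892,.030],120.7))"
```

```text
t4.32 [ 0.519  -0.0895  0.0453] yaw 120.65 z [ 0.0017  0.0016 -1.    ] F [-0.26 -0.84  0.49] w 0.649
(array([ 0.31,  0.08, 15.3 ]), array([ 0.13, -0.03, -0.05]))
```

Request:
apply_moves --pt "0.3 0.3 0.1 4 0.1 0 0" --pt "0.3 0.3 0.1 9 0.1 0 0" --pt "0.3 0.3 0.1 13 0.1 0 0" --pt "0.3 0.3 0.1 15 0.1 0 0" --pt "0.3 0.3 0.1 15 0.1 0 0" --pt "0.3 0.3 0.1 15 0.1 0 0" --pt "0.1 0.3 0.1 15 0.1 0 0" --pt "0.0 0.3 0.1 15 0.1 0 0"

```text
clock: 4.98
position: [0.5191, -0.0892, 0.0305]
ee_rot: [0.495, 0.869, 0.0, 0.0]
contact_force: [0.6, 0.3, 0.6]
gripper_width: 0.498
```

Run:
```python
from h import *
f=grab_frame("wrist");np.savez("f_w3.npz",**f)
s=st();print(rel([.5189,-.0892,.030],120.7))
cv2.imwrite("pics/g.png",cv2.resize(f["color"][60:400,120:440,::-1],None,fx=1.75,fy=1.75,interpolation=cv2.INTER_CUBIC))
```

```text
t5.03 [ 0.519  -0.0892  0.0305] yaw 120.65 z [ 5.e-04  5.e-04 -1.e+00] F [ 0.15 -0.7  -0.1 ] w 0.499
(array([ 0.1 , -0.11,  0.46]), array([ 0.04, -0.01, -0.05]))
```

View pics/g.png

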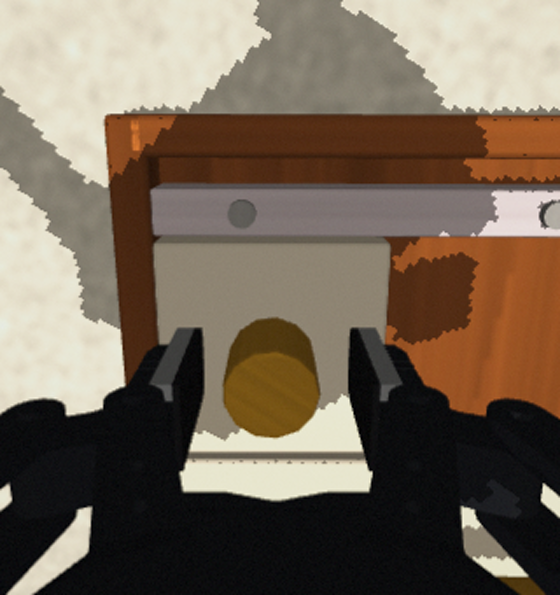

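Request:
apply_moves --pt "-0.1 0 0 0 0 0 0" --pt "-0.2 0 0 0 0 0 0" --pt "-0.26 0 0 0 0 0 0" --pt "-0.32 0 0 0 0 0 0" --pt "-0.38 0 0 0 0 0 0" --pt "-0.5 0 0 0 0 0 0" --pt "-0.8 0 0 0 0 0 0" --pt "-1 0 0 0 0 0 0" --squeeze 20

```text
clock: 5.7
position: [0.5185, -0.0895, 0.0306]
ee_rot: [0.495, 0.869, -0.0, -0.0]
contact_force: [-3.2, -1.9, 3.8]
gripper_width: 0.296
```

Run:
```python
from h import *
f=grab_frame("wrist");np.savez("f_w3.npz",**f)
s=st();print(s["torque"])
cv2.imwrite("pics/g2.png",cv2.resize(f["color"][60:400,120:440,::-1],None,fx=1.75,fy=1.75,interpolation=cv2.INTER_CUBIC))
```

```text
t5.75 [ 0.5185 -0.0895  0.0306] yaw 120.67 z [-4.e-04  1.e-04 -1.e+00] F [-2.4  -2.15  5.28] w 0.292
[-0.36674587  0.54540312  0.01354192]
```

View pics/g2.png

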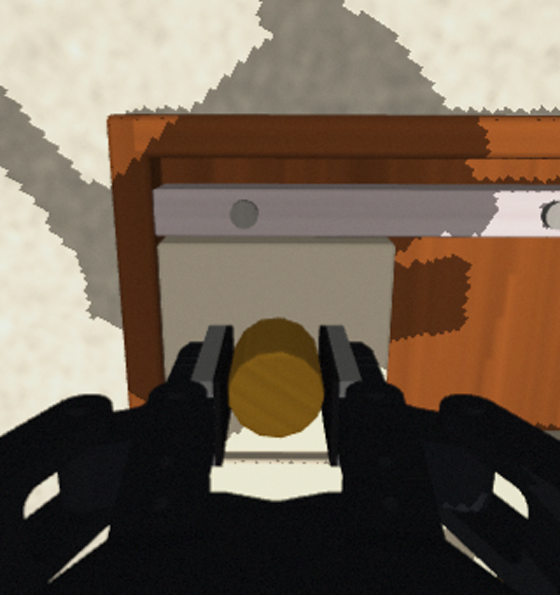

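Request:
apply_moves --pt "-1 0 2 0 0 0 0" --pt "-1 0 6 0 0 0 0" --pt "-1 0 11 0 0 0 0" --pt "-1 0 16 0 0 0 0" --pt "-1 0 20 0 0 0 0" --pt "-1 0 22 0 0 0 0" --pt "-1 0 22 0 0 0 0" --pt "-1 0 22 0 0 0 0" --squeeze 40

```text
clock: 6.42
position: [0.5372, -0.0781, 0.0307]
ee_rot: [0.495, 0.869, -0.0, -0.001]
contact_force: [-3.3, -1.9, 5.4]
gripper_width: 0.289
```

```bash
cat >> h.py <<'E'
TY=30.67
def tf():
    """force and pos in tray axes"""
    s=st();a=np.radians(TY);t=np.array([np.cos(a),np.sin(a)]);n=np.array([-t[1],t[0]])
    c=np.array([.56804,-.10299]);F=s["contact_force"];p=s["position"][:2]-c
    print("tray pos mm",(p@t*1000).round(2),(p@n*1000).round(2),"F tray",(F[:2]@t).round(2),(F[:2]@n).round(2),F[2].round(2),"v",np.abs(s["qvel"]).max().round(4))
E
python3 -c "
from h import *
tf()"
```

```text
t6.42 [ 0.5372 -0.0781  0.0307] yaw 120.69 z [-1.4e-03  1.0e-04 -1.0e+00] F [-3.32 -1.92  5.37] w 0.289
tray pos mm -13.86 37.17 F tray -3.83 0.04 5.37 v 0.0048
```

Request:
apply_moves --pt "-1 0 4 -0.3 0 0 0" --pt "-1 0 11 -0.5 0 0 0" --pt "-1 0 19 -0.5 0 0 0" --pt "-1 0 27 -0.5 0 0 0" --pt "-1 0 35 -0.5 0 0 0" --pt "-1 0 42 -0.5 0 0 0" --pt "-1 0 46 -0.5 0 0 0" --pt "-1 0 46 -0.5 0 0 0"

```text
clock: 7.08
position: [0.5781, -0.054, 0.031]
ee_rot: [0.494, 0.869, 0.0, -0.0]
contact_force: [0.2, -0.3, -2.3]
gripper_width: 0.286
```

```bash
python3 -c "
from h import *
tf()
f=grab_frame('wrist')
cv2.imwrite('pics/h1.png',cv2.resize(f['color'][60:400,120:440,::-1],None,fx=1.75,fy=1.75,interpolation=cv2.INTER_CUBIC))
f=grab_frame('wrist')
tf()"
```

```text
t7.08 [ 0.5781 -0.054   0.031 ] yaw 120.73 z [-3.e-04  3.e-04 -1.e+00] F [ 0.15 -0.31 -2.32] w 0.286
tray pos mm 33.63 37.05 F tray -0.03 -0.35 -2.32 v 0.0248
t7.18 [ 0.5766 -0.0544  0.0309] yaw 120.71 z [-2.1e-03  2.0e-04 -1.0e+00] F [ 0.35  0.32 -2.9 ] w 0.29
tray pos mm 32.15 37.44 F tray 0.47 0.09 -2.9 v 0.0129
```

View pics/h1.png

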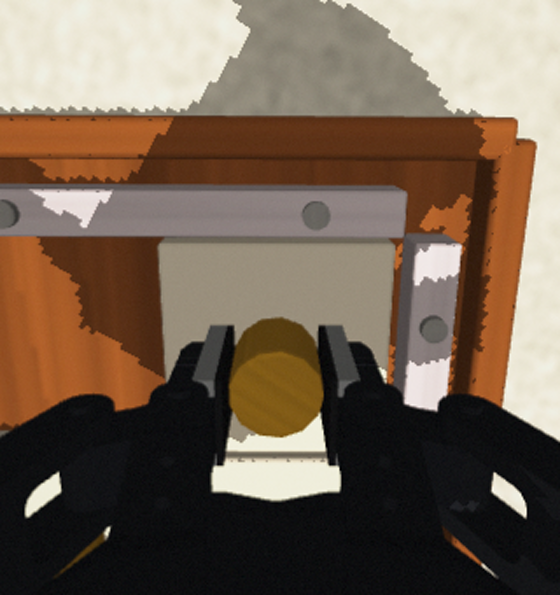

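Request:
apply_moves --pt "-1 0 0 0.2 0 0 0" --pt "-1 0 0.3 0.4 0 0 0" --pt "-1 0 0.8 0.4 0 0 0" --pt "-1 0 1.3 0.4 0 0 0" --pt "-1 0 1.8 0.4 0 0 0" --pt "-1 0 2.3 0.4 0 0 0" --pt "-1 0 2.8 0.4 0 0 0" --pt "-1 0 3 0.4 0 0 0"

```text
clock: 7.85
position: [0.5789, -0.0531, 0.0307]
ee_rot: [0.495, 0.869, -0.001, -0.001]
contact_force: [-4.6, -3.0, 4.4]
gripper_width: 0.287
```

```bash
python3 -c "
from h import *
tf()"
```

```text
t7.85 [ 0.5789 -0.0531  0.0307] yaw 120.72 z [-2.6e-03 -2.0e-04 -1.0e+00] F [-4.55 -2.98  4.36] w 0.287
tray pos mm 34.77 37.37 F tray -5.43 -0.24 4.36 v 0.0055
```

Request:
apply_moves --pt "-1 0 0 -0.1 0 0 0" --pt "-1 0 0.5 -0.2 0 0 0" --pt "-1 0 1 -0.2 0 0 0" --pt "-1 0 1.5 -0.2 0 0 0" --pt "-1 0 1.8 -0.2 0 0 0" --pt "-1 0 1.8 -0.2 0 0 0" --pt "-1 0 1.8 -0.2 0 0 0" --pt "-1 0 1.8 -0.2 0 0 0"

```text
clock: 8.52
position: [0.5807, -0.052, 0.0308]
ee_rot: [0.495, 0.869, -0.0, -0.001]
contact_force: [0.6, -0.9, -3.4]
gripper_width: 0.29
```

```bash
python3 -c "
from h import *
tf()"
```

```text
t8.52 [ 0.5807 -0.052   0.0308] yaw 120.72 z [-2.1e-03  1.0e-04 -1.0e+00] F [ 0.64 -0.93 -3.4 ] w 0.29
tray pos mm 36.93 37.38 F tray 0.08 -1.12 -3.4 v 0.0014
```

Request:
apply_moves --pt "-1 0 0 0.1 0 0 0" --pt "-1 0 0.3 0.15 0 0 0" --pt "-1 0 0.6 0.15 0 0 0" --pt "-1 0 0.9 0.15 0 0 0" --pt "-1 0 1.2 0.15 0 0 0" --pt "-1 0 1.5 0.15 0 0 0" --pt "-1 0 1.5 0.15 0 0 0" --pt "-1 0 1.5 0.15 0 0 0"

```text
clock: 9.18
position: [0.5819, -0.0513, 0.0307]
ee_rot: [0.495, 0.869, -0.001, -0.001]
contact_force: [-2.8, -1.9, 2.3]
gripper_width: 0.286
```

```bash
python3 -c "
from h import *
tf()"
```

```text
t9.18 [ 0.5819 -0.0513  0.0307] yaw 120.72 z [-0.0023 -0.     -1.    ] F [-2.82 -1.88  2.32] w 0.286
tray pos mm 38.28 37.42 F tray -3.38 -0.18 2.32 v 0.002
```

Request:
apply_moves --pt "-1 0 0.3 0.05 0 0 0" --pt "-1 0 0.6 0.05 0 0 0" --pt "-1 0 0.9 0.05 0 0 0" --pt "-1 0 1.2 0.05 0 0 0" --pt "-1 0 1.5 0.05 0 0 0" --pt "-1 0 1.5 0.05 0 0 0" --pt "-1 0 1.5 0.05 0 0 0" --pt "-1 0 1.5 0.05 0 0 0"

```text
clock: 9.85
position: [0.5831, -0.0506, 0.0307]
ee_rot: [0.495, 0.869, -0.001, -0.001]
contact_force: [-2.7, -1.5, 3.4]
gripper_width: 0.286
```

```bash
python3 -c "
from h import *
tf()"
```

```text
t9.85 [ 0.5831 -0.0506  0.0307] yaw 120.72 z [-2.4e-03 -2.0e-04 -1.0e+00] F [-2.71 -1.47  3.42] w 0.286
tray pos mm 39.68 37.38 F tray -3.08 0.11 3.42 v 0.0011
```

Request:
apply_moves --pt "-1 0 0.3 0.05 0 0 0" --pt "-1 0 0.6 0.05 0 0 0" --pt "-1 0 0.9 0.05 0 0 0" --pt "-1 0 1.2 0.05 0 0 0" --pt "-1 0 1.3 0.05 0 0 0" --pt "-1 0 1.3 0.05 0 0 0" --pt "-1 0 1.3 0.05 0 0 0" --pt "-1 0 1.3 0.05 0 0 0"

```text
clock: 10.52
position: [0.5831, -0.0505, 0.0308]
ee_rot: [0.494, 0.869, -0.002, -0.002]
contact_force: [-6.7, -4.0, 4.9]
gripper_width: 0.286
```

```bash
python3 -c "
from h import *
tf()"
```

```text
t10.52 [ 0.5831 -0.0505  0.0308] yaw 120.75 z [-0.0046 -0.0011 -1.    ] F [-6.69 -3.96  4.89] w 0.286
tray pos mm 39.75 37.44 F tray -7.78 0.01 4.89 v 0.0013
```

Request:
apply_moves --pt "-1 0 1.3 0 -0.05 0 0" --pt "-1 0 1.5 0 -0.1 0 0" --pt "-1 0 1.7 0 -0.15 0 0" --pt "-1 0 1.9 0 -0.2 0 0" --pt "-1 0 2.1 0 -0.25 0 0" --pt "-1 0 2.1 0 -0.25 0 0" --pt "-1 0 2.1 0 -0.25 0 0" --pt "-1 0 2.1 0 -0.25 0 0"

```text
clock: 11.18
position: [0.5831, -0.0505, 0.0307]
ee_rot: [0.494, 0.869, -0.001, -0.002]
contact_force: [-7.0, -5.2, 5.4]
gripper_width: 0.289
```

```bash
python3 -c "
from h import *
tf()"
```

```text
t11.18 [ 0.5831 -0.0505  0.0307] yaw 120.78 z [-4.4e-03 -5.0e-04 -1.0e+00] F [-7.03 -5.2   5.38] w 0.289
tray pos mm 39.77 37.45 F tray -8.7 -0.89 5.38 v 0.0019
```

Request:
apply_moves --pt "-1 0 2.2 0 -0.25 0 0" --pt "-1 0 2.4 0 -0.25 0 0" --pt "-1 0 2.6 0 -0.25 0 0" --pt "-1 0 2.8 0 -0.25 0 0" --pt "-1 0 2.8 0 -0.25 0 0" --pt "-1 0 2.8 0 -0.25 0 0" --pt "-1 0 2.8 0 -0.25 0 0" --pt "-1 0 2.8 0 -0.25 0 0"

```text
clock: 11.85
position: [0.5831, -0.0504, 0.0308]
ee_rot: [0.494, 0.87, -0.002, -0.002]
contact_force: [-8.4, -6.2, 7.3]
gripper_width: 0.287
```

```bash
python3 -c "
from h import *
tf()"
```

```text
t11.85 [ 0.5831 -0.0504  0.0308] yaw 120.83 z [-5.5e-03 -5.0e-04 -1.0e+00] F [-8.42 -6.2   7.28] w 0.287
tray pos mm 39.78 37.5 F tray -10.41 -1.04 7.28 v 0.001
```

Request:
apply_moves --pt "-1 0 2.9 0 -0.25 0 0" --pt "-1 0 3.1 -0.05 -0.25 0 0.05" --pt "-1 0 3.4 -0.1 -0.25 0 0.1" --pt "-1 0 3.7 -0.1 -0.25 0 0.1" --pt "-1 0 4 -0.1 -0.25 0 0.1" --pt "-1 0 4 -0.1 -0.25 0 0.1" --pt "-1 0 4 -0.1 -0.25 0 0.1" --pt "-1 0 4 -0.1 -0.25 0 0.1"

```text
clock: 12.52
position: [0.5832, -0.0504, 0.0308]
ee_rot: [0.494, 0.87, -0.003, -0.003]
contact_force: [-10.3, -8.0, 8.1]
gripper_width: 0.288
```

```bash
python3 -c "
from h import *
tf()"
```

```text
t12.52 [ 0.5832 -0.0504  0.0308] yaw 120.81 z [-0.0084 -0.0015 -1.    ] F [-10.25  -8.01   8.1 ] w 0.288
tray pos mm 39.86 37.53 F tray -12.9 -1.66 8.1 v 0.0028
```

Request:
apply_moves --pt "-1 0 4.1 0 -0.3 0 0.1" --pt "-1 0 4.3 -0.05 -0.35 0 0.1" --pt "-1 0 4.5 -0.1 -0.4 0 0.15" --pt "-1 0 4.7 -0.15 -0.5 0 0.15" --pt "-1 0 5 -0.2 -0.6 0 0.15" --pt "-1 0 5.2 -0.2 -0.6 0 0.15" --pt "-1 0 5.2 -0.2 -0.6 0 0.15" --pt "-1 0 5.2 -0.2 -0.6 0 0.15"

```text
clock: 13.18
position: [0.5832, -0.0504, 0.0308]
ee_rot: [0.494, 0.869, -0.002, -0.004]
contact_force: [-12.4, -10.9, 9.7]
gripper_width: 0.284
```

```bash
python3 -c "
from h import *
tf()
f=grab_frame('wrist')
cv2.imwrite('pics/i1.png',cv2.resize(f['color'][60:400,120:440,::-1],None,fx=1.75,fy=1.75,interpolation=cv2.INTER_CUBIC))
tf()"
```

```text
t13.18 [ 0.5832 -0.0504  0.0308] yaw 120.77 z [-8.4e-03 -3.0e-04 -1.0e+00] F [-12.36 -10.87   9.73] w 0.284
tray pos mm 39.88 37.55 F tray -16.17 -3.05 9.73 v 0.0013
t13.23 [ 0.5832 -0.0503  0.0308] yaw 120.78 z [-8.4e-03 -4.0e-04 -1.0e+00] F [-12.04 -10.35   9.22] w 0.289
tray pos mm 39.89 37.56 F tray -15.63 -2.76 9.22 v 0.0022
```

View pics/i1.png

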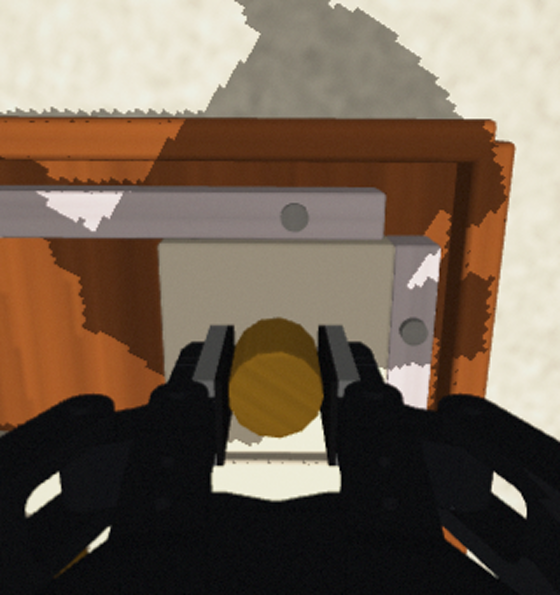

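Request:
apply_moves --pt "-1 -0.1 5.1 -0.2 -0.6 0 0.15" --pt "-1 -0.2 5.1 -0.25 -0.6 0 0.15" --pt "-1 -0.2 5.1 -0.3 -0.6 0 0.15" --pt "-1 -0.2 5.1 -0.3 -0.6 0 0.15" --pt "-1 -0.2 5.1 -0.3 -0.6 0 0.15" --pt "-1 -0.2 5.1 -0.3 -0.6 0 0.15" --pt "-1 -0.2 5.1 -0.3 -0.6 0 0.15" --pt "-1 -0.2 5.1 -0.3 -0.6 0 0.15"

```text
clock: 13.9
position: [0.5832, -0.0503, 0.0308]
ee_rot: [0.494, 0.869, -0.002, -0.004]
contact_force: [-12.3, -10.4, 7.5]
gripper_width: 0.288
```

```bash
python3 -c "
from h import *
tf()"
```

```text
t13.90 [ 0.5832 -0.0503  0.0308] yaw 120.74 z [-0.0084  0.001  -1.    ] F [-12.27 -10.36   7.49] w 0.288
tray pos mm 39.91 37.58 F tray -15.83 -2.65 7.49 v 0.0012
```

Request:
apply_moves --pt "-1 -0.1 4.8 -0.3 -0.6 0 0.15" --pt "-1 -0.2 4.4 -0.35 -0.6 0 0.15" --pt "-1 -0.3 4 -0.4 -0.6 0 0.15" --pt "-1 -0.3 4 -0.4 -0.6 0 0.15" --pt "-1 -0.3 4 -0.4 -0.6 0 0.15" --pt "-1 -0.3 4 -0.4 -0.6 0 0.15" --pt "-1 -0.3 4 -0.4 -0.6 0 0.15" --pt "-1 -0.3 4 -0.4 -0.6 0 0.15"

```text
clock: 14.57
position: [0.5832, -0.0503, 0.0308]
ee_rot: [0.495, 0.869, -0.0, -0.004]
contact_force: [-9.3, -8.4, 5.9]
gripper_width: 0.287
```

```bash
python3 -c "
from h import *
tf()"
```

```text
t14.57 [ 0.5832 -0.0503  0.0308] yaw 120.67 z [-0.0068  0.0035 -1.    ] F [-9.3  -8.4   5.95] w 0.287
tray pos mm 39.87 37.59 F tray -12.29 -2.48 5.95 v 0.0016
```

Request:
apply_moves --pt "-1 -0.2 4.3 -0.4 -0.5 0 0.1" --pt "-1 -0.2 4.3 -0.4 -0.5 0 0.1" --pt "-1 -0.2 4.3 -0.4 -0.5 0 0.1" --pt "-1 -0.2 4.3 -0.4 -0.5 0 0.1" --pt "-1 -0.2 4.3 -0.4 -0.5 0 0.1" --pt "-1 -0.2 4.3 -0.4 -0.5 0 0.1" --pt "-1 -0.2 4.3 -0.4 -0.5 0 0.1" --pt "-1 -0.2 4.3 -0.4 -0.5 0 0.1"

```text
clock: 15.23
position: [0.5831, -0.0503, 0.0308]
ee_rot: [0.495, 0.869, 0.0, -0.004]
contact_force: [-11.0, -8.5, 6.1]
gripper_width: 0.289
```

```bash
python3 -c "
from h import *
tf()"
```

```text
t15.23 [ 0.5831 -0.0503  0.0308] yaw 120.67 z [-0.0071  0.0046 -1.    ] F [-11.03  -8.46   6.14] w 0.289
tray pos mm 39.84 37.58 F tray -13.8 -1.65 6.14 v 0.0032
```

Request:
apply_moves --pt "-1 0 3.6 -0.3 -0.4 0 0.1" --pt "-1 0 2.8 -0.2 -0.3 0 0" --pt "-1 0 2 -0.2 -0.2 0 0" --pt "-1 0 1.2 -0.1 -0.1 0 0" --pt "-1 0 0.8 -0.1 0 0 0" --pt "-1 0 0.8 -0.1 0 0 0" --pt "-1 0 0.8 -0.1 0 0 0" --pt "-1 0 0.8 -0.1 0 0 0"

```text
clock: 15.9
position: [0.5831, -0.0504, 0.0308]
ee_rot: [0.495, 0.869, -0.0, -0.005]
contact_force: [-4.8, -3.8, 3.7]
gripper_width: 0.282
```

```bash
python3 -c "
from h import *
tf()"
```

```text
t15.90 [ 0.5831 -0.0504  0.0308] yaw 120.69 z [-0.0086  0.0039 -1.    ] F [-4.75 -3.83  3.7 ] w 0.282
tray pos mm 39.77 37.56 F tray -6.04 -0.87 3.7 v 0.0015
```

Request:
apply_moves --pt "-0.4 0 0.5 -0.1 0 0 0" --pt "-0.3 0 0.3 -0.1 0 0 0" --pt "-0.15 0 0.2 -0.1 0 0 0" --pt "0 0 0 -0.2 0 0 0" --pt "0.1 0 0 -0.3 0 0 0" --pt "0.1 0 0 -0.5 0 0 0" --pt "0.1 0 0 -0.5 0 0 0" --pt "0.1 0 0 -0.5 0 0 0"

```text
clock: 16.57
position: [0.5833, -0.0503, 0.0313]
ee_rot: [0.495, 0.869, -0.0, -0.005]
contact_force: [-0.2, 0.0, -0.2]
gripper_width: 0.547
```

```bash
python3 -c "
from h import *
tf()
f=grab_frame('wrist')
cv2.imwrite('pics/j1.png',cv2.resize(f['color'][60:400,120:440,::-1],None,fx=1.75,fy=1.75,interpolation=cv2.INTER_CUBIC))
tf();print(rel([.5831,-.0504,.11],120.7))"
```

```text
t16.57 [ 0.5833 -0.0503  0.0313] yaw 120.69 z [-0.0082  0.004  -1.    ] F [-0.17  0.05 -0.25] w 0.547
tray pos mm 39.99 37.54 F tray -0.12 0.13 -0.25 v 0.002
t16.62 [ 0.5832 -0.0504  0.0313] yaw 120.69 z [-0.0083  0.0039 -1.    ] F [-0.18 -0.58  0.55] w 0.55
tray pos mm 39.91 37.53 F tray -0.45 -0.4 0.55 v 0.0021
(array([  0.62,  -0.53, -78.67]), array([-0.29, -0.44, -0.01]))
```

View pics/j1.png

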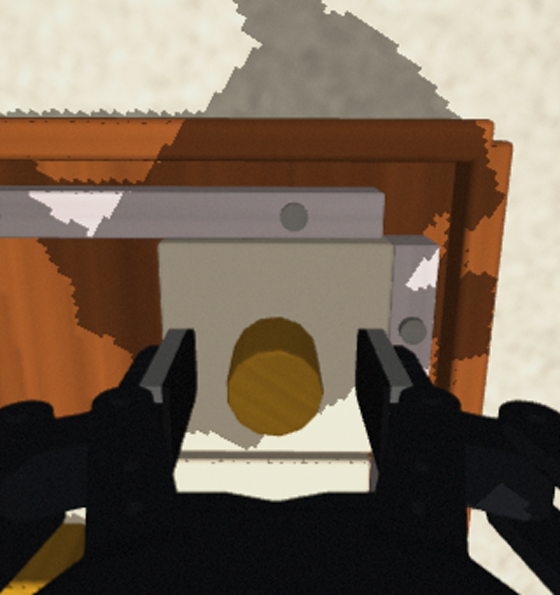

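Request:
apply_moves --pt "0.1 0 0 -15 -0.1 -0.2 0" --pt "0.1 0.3 -0.3 -40 -0.3 -0.4 0" --pt "0.1 0.6 -0.5 -65 -0.3 -0.4 0" --pt "0.1 0.6 -0.5 -75 -0.3 -0.4 7" --pt "0.1 0.6 -0.5 -80 -0.3 -0.4 14" --pt "0.1 0.6 -0.5 -80 -0.3 -0.4 21" --pt "0.1 0.6 -0.5 -80 -0.3 -0.4 28" --pt "0.1 0.6 -0.5 -80 -0.3 -0.4 35"

```text
clock: 17.28
position: [0.5832, -0.0503, 0.1116]
ee_rot: [0.735, 0.678, -0.001, 0.0]
contact_force: [0.7, 0.1, 0.1]
gripper_width: 0.555
```

```bash
python3 -c "
from h import *
tf();print(rel([.5550,-.1515,.085],30.67))"
```

```text
t17.28 [ 0.5832 -0.0503  0.1116] yaw 85.34 z [-0.0012 -0.0016 -1.    ] F [0.74 0.1  0.12] w 0.555
tray pos mm 39.88 37.55 F tray 0.69 -0.29 0.12 v 1.4559
(array([-103.06,  -19.85,   26.81]), array([-1.000e-02,  1.200e-01,  5.467e+01]))
```

Request:
apply_moves --pt "0.1 -10 -2 1 0 0 7" --pt "0.1 -25 -5 3 0 0 14" --pt "0.1 -40 -8 6 0 0.1 21" --pt "0.1 -55 -11 10 0 0.1 28" --pt "0.1 -70 -14 14 0 0.1 35" --pt "0.1 -84 -16 17 0 0.1 42" --pt "0.1 -96 -18.5 20 0 0.1 49" --pt "0.1 -103 -19.8 20 0 0.1 54.7"

```text
clock: 17.95
position: [0.5543, -0.1526, 0.0912]
ee_rot: [0.965, 0.261, -0.001, -0.0]
contact_force: [0.7, 0.0, 0.2]
gripper_width: 0.552
```

Request:
apply_moves --pt "0.1 0 0 0 0 0 0" --pt "0.1 0 0 0 0 0 0" --pt "0.1 0 0 0 0 0 0" --pt "0.1 0 0 0 0 0 0" --pt "0.1 0 0 0 0 0 0" --pt "0.1 0 0 0 0 0 0" --pt "0.1 0 0 0 0 0 0" --pt "0.1 0 0 0 0 0 0"

```text
clock: 18.62
position: [0.5544, -0.1523, 0.0913]
ee_rot: [0.965, 0.261, -0.001, -0.0]
contact_force: [-0.1, -0.1, -0.6]
gripper_width: 0.553
```

Run:
```python
from h import *
tf();print(rel([.5550,-.1515,.045],30.67))
f=grab_frame("wrist");np.savez("f_w4.npz",**f)
t=grab_frame("top");np.savez("f_t4.npz",**t)
cv2.imwrite('pics/k.png',cv2.resize(f['color'][60:400,120:440,::-1],None,fx=1.75,fy=1.75,interpolation=cv2.INTER_CUBIC))
```

```text
t18.62 [ 0.5544 -0.1523  0.0913] yaw 30.3 z [-1.2e-03 -2.0e-04 -1.0e+00] F [-0.14 -0.13 -0.64] w 0.553
tray pos mm -36.88 -35.48 F tray -0.18 -0.04 -0.64 v 0.0024
(array([ 0.97, -0.4 , 46.28]), array([-0.02,  0.06, -0.37]))
```

View pics/k.png

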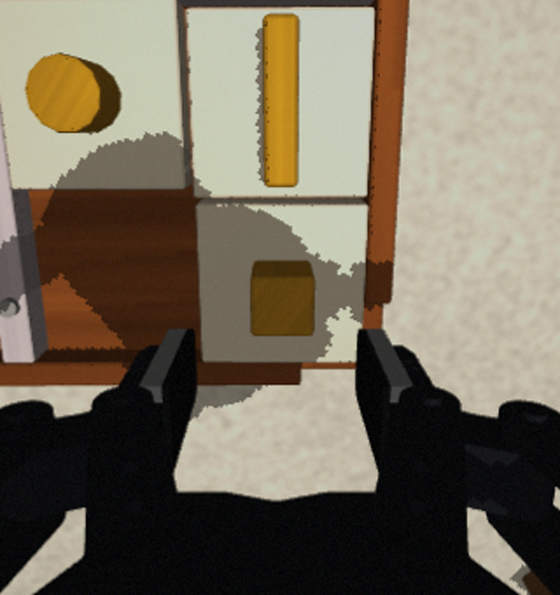

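Run:
```python
from h import *
f=dict(np.load("f_w4.npz"));a=np.radians(TY);t=np.array([np.cos(a),np.sin(a)]);n=np.array([-t[1],t[0]]);c=np.array([.56804,-.10299])
def P(l,z): return (ray(f,(np.array(l,float)+.5)/1.75-.5+[120,60],z)[:,:2])
def Q(w): return ((w-c)@np.c_[t,n]*1000).round(2)
print("knob",P([[283,306]],.052),Q(P([[283,306]],.052)))
w=P([[197,203],[368,205],[203,362],[358,362]],.026);print(Q(w),Q(w.mean(0)))
print("round knob",Q(P([[63,93]],.052)), "bar",Q(P([[281,100]],.052)))
print("round tile corner",Q(P([[10,188],[185,188]],.026)))
w=P([[251,306],[315,306],[283,277],[283,335]],.052);print(Q(w))
print("jaw",Q(P([[5,188],[45,362]],.024)))
```

```text
knob [[ 0.55601413 -0.15329965]] [[-36.01 -37.14]]
[[ -1.21  -2.92]
 [ -2.41 -71.75]
 [-70.99  -2.37]
 [-71.34 -70.17]] [-36.49 -36.8 ]
round knob [[39.57 36.07]] bar [[ 36.94 -36.63]]
round tile corner [[ 5.2  71.47]
 [ 4.83  1.59]]
[[-35.94 -25.25]
 [-36.07 -49.02]
 [-24.78 -37.16]
 [-47.58 -37.11]]
jaw [[  4.99  74.51]
 [-71.57  67.73]]
```

Run:
```python
from h import *
a=np.radians(TY);t=np.array([np.cos(a),np.sin(a)]);n=np.array([-t[1],t[0]]);c=np.array([.56804,-.10299])
p=c-.0360*t-.0351*n;print(p,rel([*p,.045],30.67))
```

```text
[ 0.55497995 -0.15154353] (array([ 1.07, -0.47, 46.23]), array([-0.03,  0.07, -0.39]))
```

Request:
apply_moves --pt "0.1 0.5 -0.2 8 0 0.1 -0.2" --pt "0.1 1 -0.4 18 0 0.1 -0.4" --pt "0.1 1.1 -0.5 28 0 0.1 -0.4" --pt "0.1 1.1 -0.5 37 0 0.1 -0.4" --pt "0.1 1.1 -0.5 43 0 0.1 -0.4" --pt "0.1 1.1 -0.5 46 0 0.1 -0.4" --pt "0.1 1.1 -0.5 46 0 0.1 -0.4" --pt "0.1 1.1 -0.5 46 0 0.1 -0.4"

```text
clock: 19.38
position: [0.555, -0.1515, 0.045]
ee_rot: [0.964, 0.265, 0.0, -0.0]
contact_force: [-0.6, 0.5, 0.9]
gripper_width: 0.548
```

Run:
```python
from h import *
tf();print(rel([.5550,-.1515,.0305],30.67))
```

```text
t19.38 [ 0.555  -0.1515  0.045 ] yaw 30.68 z [-0.e+00  8.e-04 -1.e+00] F [-0.58  0.55  0.9 ] w 0.548
tray pos mm -35.94 -35.1 F tray -0.22 0.77 0.9 v 0.013
(array([-0.03, -0.02, 14.5 ]), array([-0.04, -0.02,  0.01]))
```

Request:
apply_moves --pt "0.1 0 0 4 0 0 0" --pt "0.1 0 0 9 0 0 0" --pt "0.1 0 0 13 0 0 0" --pt "0.1 0 0 15.5 0 0 0" --pt "0.1 0 0 16 0 0 0" --pt "0.1 0 0 16 0 0 0" --pt "0.1 0 0 16 0 0 0" --pt "0.1 0 0 16 0 0 0"

```text
clock: 20.05
position: [0.5552, -0.1516, 0.0292]
ee_rot: [0.964, 0.265, 0.0, -0.0]
contact_force: [0.2, -0.8, -0.2]
gripper_width: 0.549
```

Run:
```python
from h import *
tf()
f=grab_frame("wrist")
cv2.imwrite('pics/l.png',cv2.resize(f['color'][60:400,120:440,::-1],None,fx=1.75,fy=1.75,interpolation=cv2.INTER_CUBIC))
```

```text
t20.05 [ 0.5552 -0.1516  0.0292] yaw 30.68 z [ 4.e-04  6.e-04 -1.e+00] F [ 0.2  -0.79 -0.15] w 0.549
tray pos mm -35.8 -35.24 F tray -0.23 -0.78 -0.15 v 0.0029
```

View pics/l.png

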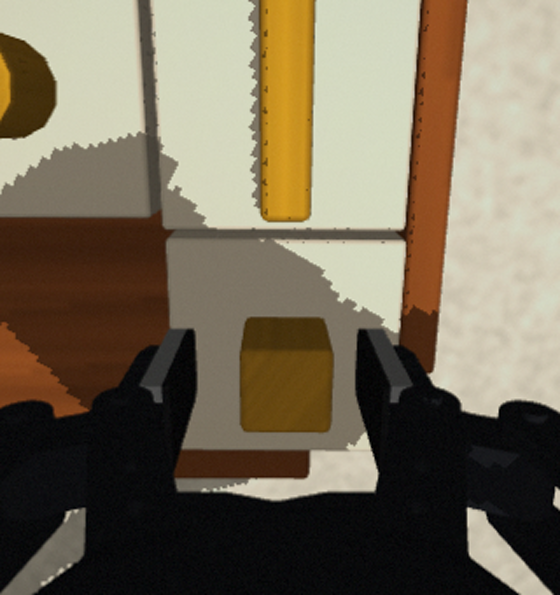

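Request:
apply_moves --pt "0 0 0.8 0 0 0 0" --pt "-0.12 0 0.8 0 0 0 0" --pt "-0.22 0 0.8 0 0 0 0" --pt "-0.3 0 0.8 0 0 0 0" --pt "-0.36 0 0.8 0 0 0 0" --pt "-0.42 0 0.8 0 0 0 0" --pt "-0.6 0 0.8 0 0 0 0" --pt "-1 0 0.8 0 0 0 0" --squeeze 20

```text
clock: 20.77
position: [0.5563, -0.1528, 0.0296]
ee_rot: [0.964, 0.265, 0.001, 0.0]
contact_force: [0.8, -1.1, 1.8]
gripper_width: 0.276
```

Run:
```python
from h import *
tf()
f=grab_frame("wrist")
cv2.imwrite('pics/m.png',cv2.resize(f['color'][60:400,120:440,::-1],None,fx=1.75,fy=1.75,interpolation=cv2.INTER_CUBIC))
tf()
```

```text
t20.77 [ 0.5563 -0.1528  0.0296] yaw 30.69 z [ 1.8e-03 -3.0e-04 -1.0e+00] F [ 0.8  -1.06  1.76] w 0.276
tray pos mm -35.51 -36.82 F tray 0.15 -1.32 1.76 v 0.0016
t20.82 [ 0.5562 -0.1527  0.0295] yaw 30.69 z [ 1.7e-03 -3.0e-04 -1.0e+00] F [ 0.74 -2.08  0.78] w 0.274
tray pos mm -35.53 -36.78 F tray -0.42 -2.16 0.78 v 0.0014
```

View pics/m.png

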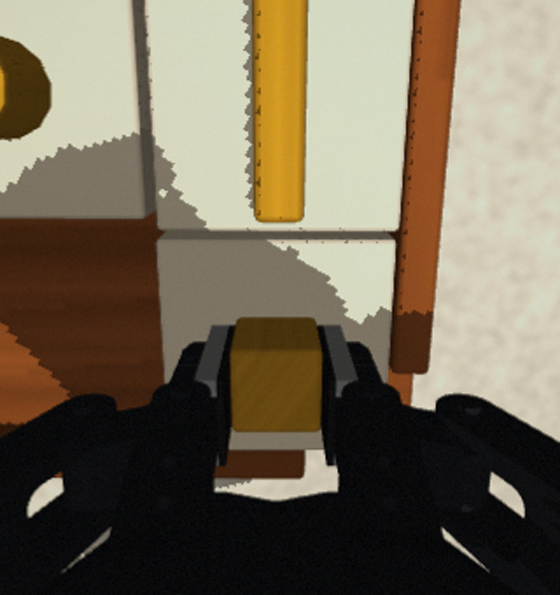

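Request:
apply_moves --pt "-1 0 -2 0 0 0 0" --pt "-1 0 -6 0 0 0 0" --pt "-1 0 -11 0 0 0 0" --pt "-1 0 -16 0 0 0 0" --pt "-1 0 -20 0 0 0 0" --pt "-1 0 -22 0 0 0 0" --pt "-1 0 -22 0 0 0 0" --pt "-1 0 -22 0 0 0 0" --squeeze 40

```text
clock: 21.48
position: [0.5444, -0.1329, 0.0296]
ee_rot: [0.964, 0.265, 0.0, -0.0]
contact_force: [-1.3, 2.1, 4.4]
gripper_width: 0.271
```

Run:
```python
from h import *
tf()
```

```text
t21.48 [ 0.5444 -0.1329  0.0296] yaw 30.69 z [ 8.e-04  1.e-03 -1.e+00] F [-1.27  2.09  4.37] w 0.271
tray pos mm -35.54 -13.67 F tray -0.03 2.45 4.37 v 0.0051
```

Request:
apply_moves --pt "-1 0 -4 0 0 0 0" --pt "-1 0 -11 -0.1 0 0 0" --pt "-1 0 -19 -0.1 0 0 0" --pt "-1 0 -27 -0.1 0 0 0" --pt "-1 0 -35 -0.1 0 0 0" --pt "-1 0 -42 -0.1 0 0 0" --pt "-1 0 -46 -0.1 0 0 0" --pt "-1 0 -46 -0.1 0 0 0"

```text
clock: 22.15
position: [0.5197, -0.0916, 0.0297]
ee_rot: [0.964, 0.265, -0.0, -0.001]
contact_force: [-0.7, 2.8, 2.1]
gripper_width: 0.272
```

Run:
```python
from h import *
tf()
f=grab_frame("wrist")
cv2.imwrite('pics/n.png',cv2.resize(f['color'][60:400,120:440,::-1],None,fx=1.75,fy=1.75,interpolation=cv2.INTER_CUBIC))
f=grab_frame("wrist")
tf()
```

```text
t22.15 [ 0.5197 -0.0916  0.0297] yaw 30.71 z [-0.001   0.0027 -1.    ] F [-0.7   2.78  2.14] w 0.272
tray pos mm -35.79 34.47 F tray 0.82 2.75 2.14 v 0.0229
t22.25 [ 0.5197 -0.0917  0.0297] yaw 30.67 z [-0.0017  0.0037 -1.    ] F [-1.54  4.39  4.23] w 0.273
tray pos mm -35.77 34.4 F tray 0.91 4.56 4.23 v 0.0079
```

View pics/n.png

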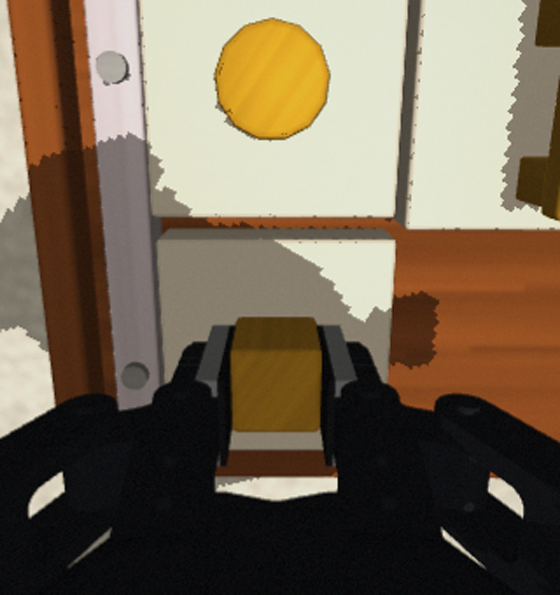

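Request:
apply_moves --pt "-1 0 0 0 0 0 0" --pt "-1 0 -0.2 -0.05 0 0 0" --pt "-1 0 -0.4 -0.05 0 0 0" --pt "-1 0 -0.6 -0.05 0 0 0" --pt "-1 0 -0.8 -0.05 0 0 0" --pt "-1 0 -1 -0.05 0 0 0" --pt "-1 0 -1.2 -0.05 0 0 0" --pt "-1 0 -1.2 -0.05 0 0 0"

```text
clock: 22.92
position: [0.5193, -0.0909, 0.0297]
ee_rot: [0.964, 0.264, -0.0, -0.002]
contact_force: [0.2, -1.1, -0.7]
gripper_width: 0.271
```

Run:
```python
from h import *
tf()
```

```text
t22.92 [ 0.5193 -0.0909  0.0297] yaw 30.66 z [-0.0014  0.0033 -1.    ] F [ 0.15 -1.14 -0.7 ] w 0.271
tray pos mm -35.79 35.24 F tray -0.45 -1.06 -0.7 v 0.0029
```

Request:
apply_moves --pt "-1 0 -0.2 0.05 0 0 0" --pt "-1 0 -0.4 0.1 0 0 0" --pt "-1 0 -0.6 0.1 0 0 0" --pt "-1 0 -0.8 0.1 0 0 0" --pt "-1 0 -1 0.1 0 0 0" --pt "-1 0 -1.2 0.1 0 0 0" --pt "-1 0 -1.3 0.1 0 0 0" --pt "-1 0 -1.3 0.1 0 0 0"

```text
clock: 23.58
position: [0.5189, -0.0901, 0.0297]
ee_rot: [0.964, 0.264, -0.0, -0.001]
contact_force: [1.2, -2.9, -1.0]
gripper_width: 0.272
```

Run:
```python
from h import *
tf()
```

```text
t23.58 [ 0.5189 -0.0901  0.0297] yaw 30.67 z [-9.0e-04  2.8e-03 -1.0e+00] F [ 1.24 -2.92 -1.01] w 0.272
tray pos mm -35.7 36.16 F tray -0.42 -3.15 -1.01 v 0.0024
```

Request:
apply_moves --pt "-1 0 -0.5 0.05 0 0 0" --pt "-1 0 -0.6 0.1 0 0 0" --pt "-1 0 -0.8 0.1 0 0 0" --pt "-1 0 -1 0.1 0 0 0" --pt "-1 0 -1.2 0.1 0 0 0" --pt "-1 0 -1.3 0.1 0 0 0" --pt "-1 0 -1.3 0.1 0 0 0" --pt "-1 0 -1.3 0.1 0 0 0"

```text
clock: 24.25
position: [0.5189, -0.09, 0.0297]
ee_rot: [0.964, 0.265, 0.0, -0.0]
contact_force: [1.7, -6.3, -0.7]
gripper_width: 0.273
```

Run:
```python
from h import *
tf()
```

```text
t24.25 [ 0.5189 -0.09    0.0297] yaw 30.69 z [ 4.e-04  1.e-03 -1.e+00] F [ 1.72 -6.32 -0.66] w 0.273
tray pos mm -35.67 36.24 F tray -1.74 -6.32 -0.66 v 0.0019
```

Request:
apply_moves --pt "-1 0 -1.3 0.05 0 0 0" --pt "-1 0 -1.5 0.1 0 0 0" --pt "-1 0 -1.7 0.1 0.05 0 0" --pt "-1 0 -1.9 0.1 0.1 0 0" --pt "-1 0 -2.1 0.1 0.1 0 0" --pt "-1 0 -2.3 0.1 0.1 0 0" --pt "-1 0 -2.3 0.1 0.1 0 0" --pt "-1 0 -2.3 0.1 0.1 0 0"

```text
clock: 24.92
position: [0.5188, -0.0899, 0.0299]
ee_rot: [0.964, 0.265, 0.001, 0.001]
contact_force: [1.6, -8.7, -1.6]
gripper_width: 0.274
```

Run:
```python
from h import *
tf()
```

```text
t24.92 [ 0.5188 -0.0899  0.0299] yaw 30.73 z [ 1.8e-03 -8.0e-04 -1.0e+00] F [ 1.58 -8.69 -1.55] w 0.274
tray pos mm -35.66 36.32 F tray -3.07 -8.28 -1.55 v 0.0017
```

Request:
apply_moves --pt "-1 -0.1 -2.5 0.15 0.15 0 0" --pt "-1 -0.2 -2.7 0.2 0.2 0 0" --pt "-1 -0.3 -3 0.25 0.25 0 0" --pt "-1 -0.3 -3.3 0.25 0.25 0 0" --pt "-1 -0.3 -3.5 0.25 0.25 0 0" --pt "-1 -0.3 -3.5 0.25 0.25 0 0" --pt "-1 -0.3 -3.5 0.25 0.25 0 0" --pt "-1 -0.3 -3.5 0.25 0.25 0 0"

```text
clock: 25.58
position: [0.5188, -0.0899, 0.03]
ee_rot: [0.964, 0.265, 0.002, 0.001]
contact_force: [3.0, -11.3, -2.6]
gripper_width: 0.269
```

Run:
```python
from h import *
tf()
```

```text
t25.58 [ 0.5188 -0.0899  0.03  ] yaw 30.79 z [ 0.0037 -0.0019 -1.    ] F [  3.02 -11.32  -2.62] w 0.269
tray pos mm -35.64 36.34 F tray -3.17 -11.28 -2.62 v 0.0017
```

Request:
apply_moves --pt "-1 -0.3 -3.5 0.3 0.3 0 0.1" --pt "-1 -0.4 -3.7 0.4 0.35 0 0.1" --pt "-1 -0.5 -3.9 0.5 0.4 0 0.1" --pt "-1 -0.5 -4.1 0.5 0.4 0 0.1" --pt "-1 -0.5 -4.1 0.5 0.4 0 0.1" --pt "-1 -0.5 -4.1 0.5 0.4 0 0.1" --pt "-1 -0.5 -4.1 0.5 0.4 0 0.1" --pt "-1 -0.5 -4.1 0.5 0.4 0 0.1"

```text
clock: 26.25
position: [0.5188, -0.0899, 0.03]
ee_rot: [0.964, 0.265, 0.002, 0.001]
contact_force: [3.9, -12.2, -3.1]
gripper_width: 0.271
```

Run:
```python
from h import *
tf()
```

```text
t26.25 [ 0.5188 -0.0899  0.03  ] yaw 30.76 z [ 0.0051 -0.0016 -1.    ] F [  3.91 -12.18  -3.07] w 0.271
tray pos mm -35.65 36.4 F tray -2.85 -12.47 -3.07 v 0.0015
```

Request:
apply_moves --pt "-1 -0.4 -4.1 0.6 0.4 0 0.1" --pt "-1 -0.4 -4.1 0.7 0.4 0 0.1" --pt "-1 -0.4 -4.1 0.8 0.4 0 0.1" --pt "-1 -0.4 -4.1 0.9 0.4 0 0.1" --pt "-1 -0.4 -4.1 0.9 0.4 0 0.1" --pt "-1 -0.4 -4.1 0.9 0.4 0 0.1" --pt "-1 -0.4 -4.1 0.9 0.4 0 0.1" --pt "-1 -0.4 -4.1 0.9 0.4 0 0.1"

```text
clock: 26.92
position: [0.5188, -0.0899, 0.0299]
ee_rot: [0.964, 0.265, 0.003, 0.002]
contact_force: [2.2, -12.5, -0.4]
gripper_width: 0.274
```

Run:
```python
from h import *
tf()
f=grab_frame("wrist")
cv2.imwrite('pics/o.png',cv2.resize(f['color'][60:400,120:440,::-1],None,fx=1.75,fy=1.75,interpolation=cv2.INTER_CUBIC))
tf()
```

```text
t26.92 [ 0.5188 -0.0899  0.0299] yaw 30.74 z [ 0.0064 -0.0014 -1.    ] F [  2.15 -12.54  -0.36] w 0.274
tray pos mm -35.66 36.39 F tray -4.55 -11.88 -0.36 v 0.0026
t26.97 [ 0.5188 -0.0899  0.0299] yaw 30.74 z [ 0.0065 -0.0014 -1.    ] F [  2.8  -12.18   0.65] w 0.269
tray pos mm -35.66 36.37 F tray -3.81 -11.9 0.65 v 0.0009
```

View pics/o.png

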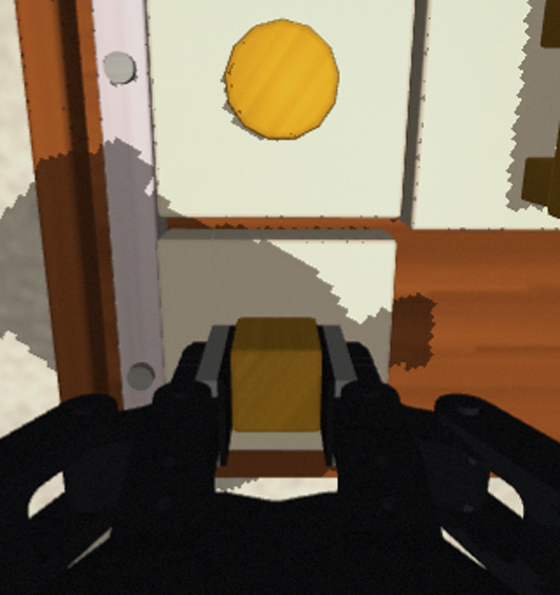

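Request:
apply_moves --pt "-1 -0.5 -4.3 0.9 0.4 0 0.1" --pt "-1 -0.6 -4.4 0.9 0.4 0 0.1" --pt "-1 -0.6 -4.4 0.9 0.4 0 0.1" --pt "-1 -0.6 -4.4 0.9 0.4 0 0.1" --pt "-1 -0.6 -4.4 0.9 0.4 0 0.1" --pt "-1 -0.6 -4.4 0.9 0.4 0 0.1" --pt "-1 -0.6 -4.4 0.9 0.4 0 0.1" --pt "-1 -0.6 -4.4 0.9 0.4 0 0.1"

```text
clock: 27.63
position: [0.5188, -0.0899, 0.0299]
ee_rot: [0.964, 0.265, 0.004, 0.002]
contact_force: [4.1, -12.1, -0.0]
gripper_width: 0.272
```

Run:
```python
from h import *
tf()
```

```text
t27.63 [ 0.5188 -0.0899  0.0299] yaw 30.73 z [ 0.0085 -0.0015 -1.    ] F [  4.09 -12.12  -0.  ] w 0.272
tray pos mm -35.65 36.38 F tray -2.66 -12.51 -0.0 v 0.0016
```

Request:
apply_moves --pt "-1 -0.4 -3.6 0.7 0.3 0 0.1" --pt "-1 -0.3 -2.8 0.5 0.2 0 0" --pt "-1 -0.2 -2 0.3 0.1 0 0" --pt "-1 -0.1 -1.2 0.2 0 0 0" --pt "-1 0 -0.8 0.1 0 0 0" --pt "-1 0 -0.6 0.1 0 0 0" --pt "-1 0 -0.6 0.1 0 0 0" --pt "-1 0 -0.6 0.1 0 0 0"

```text
clock: 28.3
position: [0.5189, -0.09, 0.0299]
ee_rot: [0.964, 0.265, 0.004, 0.002]
contact_force: [2.2, -5.2, -0.3]
gripper_width: 0.273
```

Run:
```python
from h import *
tf()
```

```text
t28.30 [ 0.5189 -0.09    0.0299] yaw 30.72 z [ 0.0091 -0.0024 -1.    ] F [ 2.23 -5.16 -0.34] w 0.273
tray pos mm -35.65 36.3 F tray -0.72 -5.58 -0.34 v 0.0025
```

Request:
apply_moves --pt "-1 0 -0.7 0.1 0.1 -0.1 0" --pt "-1 0 -0.8 0.1 0.2 -0.2 0" --pt "-1 0 -0.9 0.1 0.3 -0.3 0" --pt "-1 0 -1 0.1 0.3 -0.35 0" --pt "-1 0 -1 0.1 0.3 -0.35 0" --pt "-1 0 -1 0.1 0.3 -0.35 0" --pt "-1 0 -1 0.1 0.3 -0.35 0" --pt "-1 0 -1 0.1 0.3 -0.35 0"

```text
clock: 28.97
position: [0.5189, -0.09, 0.0299]
ee_rot: [0.964, 0.265, 0.001, 0.001]
contact_force: [1.9, -6.8, -0.7]
gripper_width: 0.271
```

Run:
```python
from h import *
tf()
```

```text
t28.97 [ 0.5189 -0.09    0.0299] yaw 30.73 z [ 0.0022 -0.0025 -1.    ] F [ 1.93 -6.79 -0.66] w 0.271
tray pos mm -35.63 36.28 F tray -1.8 -6.83 -0.66 v 0.0017
```

Tilt is mostly gone; release.

Request:
apply_moves --pt "-1 0 -0.5 0.1 0.1 0 0" --pt "-0.42 0 -0.4 0.1 0.1 0 0" --pt "-0.35 0 -0.3 0 0.1 0 0" --pt "-0.2 0 -0.2 0 0.1 0 0" --pt "-0.05 0 0 0 0.1 0 0" --pt "0.05 0 0 -0.3 0.1 0 0" --pt "0.1 0 0 -0.5 0.1 0 0" --pt "0.1 0 0 -0.5 0.1 0 0"

```text
clock: 29.63
position: [0.5187, -0.0897, 0.0303]
ee_rot: [0.964, 0.265, 0.0, 0.0]
contact_force: [0.0, -0.4, -0.8]
gripper_width: 0.549
```

Run:
```python
from h import *
tf()
f=grab_frame("wrist")
cv2.imwrite('pics/p.png',cv2.resize(f['color'][60:400,120:440,::-1],None,fx=1.75,fy=1.75,interpolation=cv2.INTER_CUBIC))
tf()
```

```text
t29.63 [ 0.5187 -0.0897  0.0303] yaw 30.74 z [ 1.e-03 -7.e-04 -1.e+00] F [ 0.02 -0.37 -0.83] w 0.549
tray pos mm -35.65 36.59 F tray -0.17 -0.33 -0.83 v 0.0026
t29.68 [ 0.5188 -0.0898  0.0304] yaw 30.74 z [ 1.2e-03 -8.0e-04 -1.0e+00] F [ 1.02 -0.4   1.03] w 0.55
tray pos mm -35.63 36.48 F tray 0.68 -0.86 1.03 v 0.0037
```

View pics/p.png

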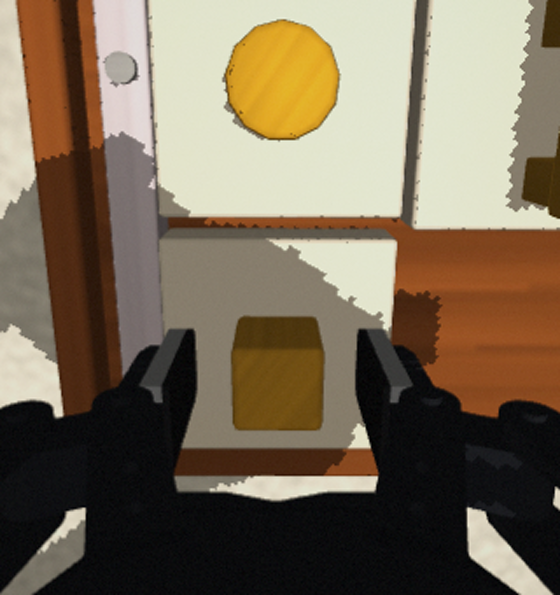

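Request:
apply_moves --pt "0.1 0 0 -8 0 0 0" --pt "0.1 0 0 -25 0 0 0" --pt "0.1 0 0 -50 0 0 0" --pt "0.1 0 10 -80 0 0 0" --pt "0.1 0 22 -110 0 0 0" --pt "0.1 0 32 -135 0 0 0" --pt "0.1 0 36 -150 0 0 0" --pt "0.1 0 36 -150 0 0 0"

```text
clock: 30.35
position: [0.54, -0.1223, 0.185]
ee_rot: [0.964, 0.265, 0.004, 0.003]
contact_force: [1.0, -0.1, 0.7]
gripper_width: 0.553
```

Request:
apply_moves --pt "0.1 -30 0 0 0 0 0" --pt "0.1 -60 0 0 0 0 0" --pt "0.1 -65 0 0 0 0 0" --pt "0.1 -65 0 0 0 0 0" --pt "0.1 -65 0 0 0 0 0" --pt "0.1 -65 0 0 0 0 0" --pt "0.1 -65 0 0 0 0 0" --pt "0.1 -65 0 0 0 0 0"

```text
clock: 31.02
position: [0.4848, -0.155, 0.1843]
ee_rot: [0.964, 0.265, 0.004, 0.003]
contact_force: [-0.4, -0.2, -0.5]
gripper_width: 0.548
```

Run:
```python
from h import *
tf()
f=grab_frame("wrist");np.savez("f_w9.npz",**f)
cv2.imwrite('pics/q.png',cv2.resize(f['color'][0:300,120:460,::-1],None,fx=2,fy=2,interpolation=cv2.INTER_CUBIC))
g=grab_frame("scene")
cv2.imwrite('pics/q2.png',cv2.resize(g['color'][150:260,170:320,::-1],None,fx=5,fy=5,interpolation=cv2.INTER_CUBIC))
```

```text
t31.02 [ 0.4848 -0.155   0.1843] yaw 30.75 z [ 0.0098 -0.0038 -0.9999] F [-0.43 -0.18 -0.45] w 0.548
tray pos mm -98.15 -2.25 F tray -0.46 0.06 -0.45 v 0.0025
```

View pics/q.png

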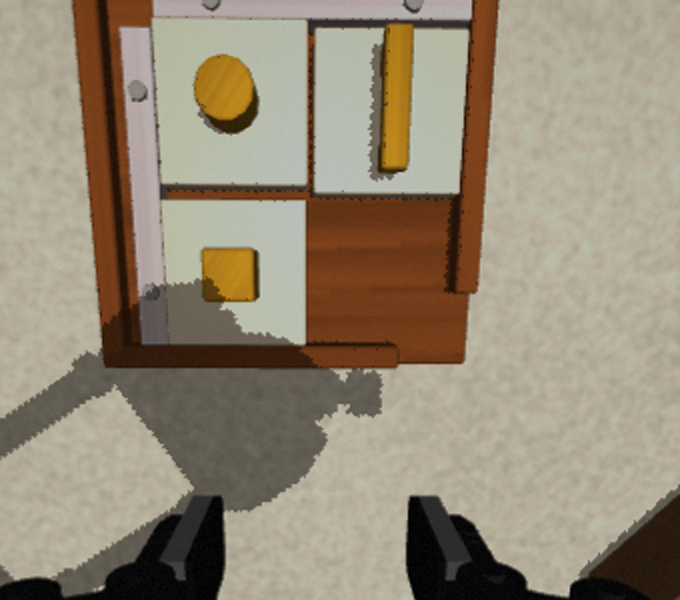

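View pics/q2.png

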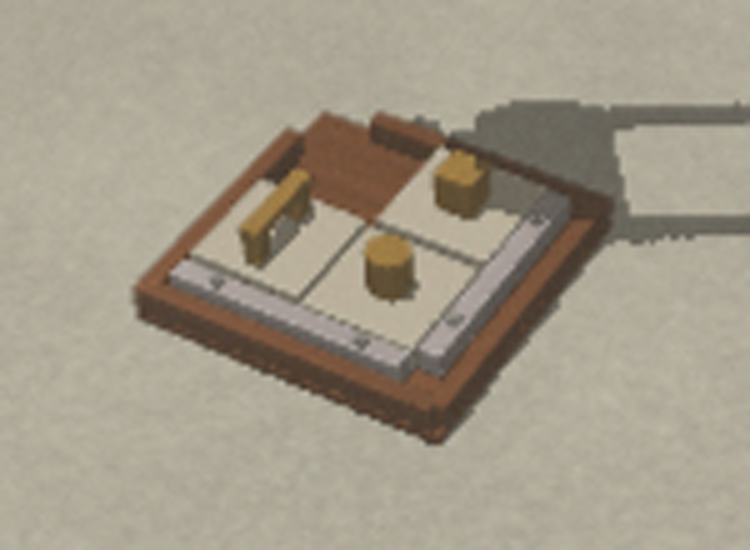

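Run:
```python
from h import *
f=dict(np.load("f_w9.npz"));T=f["camera_from_world"];a=np.radians(TY);t=np.array([np.cos(a),np.sin(a)]);n=np.array([-t[1],t[0]]);c=np.array([.56804,-.10299])
def Pq(l): return (np.array(l,float)+.5)/2-.5+[120,0]
def D(p):
    p=np.atleast_2d(p);nn=cv2.undistortPoints(p.reshape(-1,1,2),f["intrinsics"],f["distortion"]).reshape(-1,2)
    z=np.array([f["z_map"][int(round(v)),int(round(u))] for u,v in p]);return (np.c_[nn,np.ones(len(nn))]*z[:,None]-T[:3,3])@T[:3,:3]
for k,(x0,x1,y0,y1,m) in dict(round=(165,300,28,178,(192,260,52,134)),square=(170,300,206,338,(200,260,244,304)),bar=(320,455,36,185,(368,416,20,185))).items():
    g=[(u,v) for u in range(x0,x1,4) for v in range(y0,y1,4) if not(m[0]<u<m[1] and m[2]<v<m[3])]
    w=D(Pq(g)); q=(w[:,:2]-c)@np.c_[t,n]
    A=np.c_[q,np.ones(len(q))]; s=np.linalg.lstsq(A,w[:,2],rcond=None)[0]
    print(k,"tilt deg x,y",np.degrees(s[:2]).round(2),"mean z mm",(w[:,2].mean()*1e3).round(2))
def E(l,z): return (((ray(f,Pq(l),z)[:,:2])-c)@np.c_[t,n]*1e3).round(1).tolist()
print("round",E([[153,18],[306,18],[162,184],[306,186]],.026));print("square",E([[163,201],[305,200],[168,345],[305,345]],.026))
print("bar",E([[314,27],[470,29],[315,192],[461,194]],.026))
```

```text
round tilt deg x,y [-12.06  -6.59] mean z mm 27.63
square tilt deg x,y [-0.02 -3.58] mean z mm 26.98
bar tilt deg x,y [-19.05   6.87] mean z mm 28.01
round [[73.8, 70.0], [74.1, 2.0], [4.9, 70.5], [4.2, 2.2]]
square [[-2.7, 70.5], [-2.1, 2.6], [-71.4, 72.3], [-71.4, 2.8]]
bar [[70.6, -1.6], [70.1, -71.4], [1.5, -2.1], [0.8, -71.9]]
```

Run:
```python
from h import *
f=dict(np.load("f_w9.npz"));T=f["camera_from_world"];a=np.radians(TY);t=np.array([np.cos(a),np.sin(a)]);n=np.array([-t[1],t[0]]);c=np.array([.56804,-.10299])
vv,uu=np.mgrid[0:420,0:560];z=f["z_map"]
nn=cv2.undistortPoints(np.c_[uu.ravel(),vv.ravel()].astype(float).reshape(-1,1,2),f["intrinsics"],f["distortion"]).reshape(-1,2)
w=(np.c_[nn,np.ones(len(nn))]*z.reshape(-1,1)-T[:3,3])@T[:3,:3]; q=(w[:,:2]-c)@np.c_[t,n]*1e3
for k,o in dict(round=(39,36.5),square=(-36.5,37),bar=(36,-36.5)).items():
    m=(np.abs(q-o).max(1)<32)&(w[:,2]>.022)&(w[:,2]<.031)
    for _ in range(4):
        A=np.c_[q[m],np.ones(m.sum())];s=np.linalg.lstsq(A,w[m,2]*1e3,rcond=None)[0];r=np.abs(w[:,2]*1e3-np.c_[q,np.ones(len(q))]@s);m&=r<2
    print(k,m.sum(),np.degrees(s[:2]).round(2),w[m,2].mean().round(5),r[m].std().round(2))
```

```text
round 4380 [0.16 0.04] 0.02642 0.43
square 3560 [0.13 0.01] 0.02634 0.42
bar 4219 [ 0.05 -0.01] 0.02635 0.44
```

All three tiles are flat at 26 mm, the bar tile is where it started, and the gripper is clear. I'm handing in.

```bash
python3 -c "
from h import *
tf();print(hand_in())"
```

```text
t31.12 [ 0.4846 -0.1551  0.1844] yaw 30.74 z [ 0.0097 -0.0039 -0.9999] F [-0.    0.41 -0.65] w 0.549
tray pos mm -98.39 -2.24 F tray 0.21 0.35 -0.65 v 0.0034
the job is handed in; nothing more can be done
None
```

I slid the round sample into the empty place and pressed it home against fence_x. I then slid the square sample out of the loading corner and pressed it home against fence_y. The job was handed in at 31 s, with no verdict reported.

| Sample | Met the fence at | Push held, read at the wrist |
|---|---|---|
| Round | x ≈ 39.8 mm | about 16 N for 0.7 s, then 12–14 N for about 1 s |
| Square | y ≈ 36.3 mm | about 12–12.5 N for over 1 s |

**Fence force:** I could only read the force at the wrist. For the round sample, the fence got between about 12 and 16 N during the first hold, depending on how much floor friction took up. The highest wrist push read at the end of a move call was 16.2 N, so no reading came near 20 N; the force within a call was not sampled.

**Final checks:**
- **Flatness:** depth fits put all three tile tops at 26.3–26.4 mm, with tilt of 0.16° or less.
- **Bar sample:** it is where it started, to within about 1 mm.
- **Gripper and bystanders:** the gripper is clear and its force reads about zero. It never came near the vase, cup or carton; I didn't re-measure them at the end.

**What went less well:**
- The round tile carried its full weight on the gripper for short moments while sliding, by a few tenths of a millimetre at most.
- The tool tilted up to about 0.5° while pressing, so each tile may have rocked slightly before it was released flat.
- One slide of the square tile overshot by about 2 mm, short of the fence.
- Camera and arm measurements of the tiles' final positions differed by about 1 mm.

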